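# Lay a carton flat in the opening cradle and bolt it in

### The job

Slide the standing carton up until its foot butts the front edge of the cradle's bed, then tip it over that edge by pushing its top, so that it lies flat on the bed between the side lips. Then slide the bolt in over the carton as far as it goes. Push the carton, never lift it; do not bump the light bar above it, and leave the spool, scraper and caddy where they are.

Things in the scene. Friction and masses are not known exactly. Their poses are not given: they have to be found in the camera images.
- cradle: Fixed plywood bed, 165 (x) by 150 (y) by 8 mm. Origin: bench level, middle of its front edge; x points along the bed away from that edge (roughly to the robot's left), y roughly to the robot, z up. The 8 mm high front edge (x = 0) is the stop. Side lips, tops at z = 16 mm, inner faces at y = +-65 mm, from x = 15 mm. Two blocks 78 mm high, x = 62 to 108, y = -82 to -177, carry the bolt.
- light_bar: Aluminium light bar fixed over the cradle's front edge; origin and axes as the cradle's. Bar: x = -22 to +18 mm, y = -118 to +118, z = 213 to 238 mm; two 16 mm square posts at x = -2, y = +110 and -110 mm. A hand held upright cannot pass under it.
- carton_mid (a point): Centre of a closed rigid carton, 60 mm thick (its x), 100 wide (its y), 150 tall (its z), 0.3 to 0.65 kg, standing on the bench before the cradle's front edge, 15 to 40 mm short of it, its broad faces roughly parallel to the edge (its x along the cradle's x, up to 0.12 rad off) and within 8 mm of the cradle's middle line.
- bolt_grip (a point): Centre of the bolt's grip: upright grey plate 50 mm (its x) by 14 mm (its y, the way it slides) by 45 mm tall, foot 88 and top 133 mm above the bench. In the cradle's frame at x = 85 mm, y = -146 mm drawn back, -86 mm fully in. It stands on a flat steel bolt 28 mm wide, underside at 78 mm (10 mm over a carton lying flat), tip 68 mm from the grip towards the bed. Axes as the cradle's.
- bolt (a joint): Bolt slide: 0 = fully drawn back, clear of the bed; 0.060 m = fully in over the bed at its end stop. It grows towards the cradle's +y (towards the robot), takes about 2 N to slide and stays where it is left. At the start it is 0 to 0.010.
- spool: Bystander: cardboard filament spool lying flat, 150 mm across, 50 mm high; origin at the centre of its underside.
- scraper: Bystander: flat scraper with a wooden handle lying on the bench, 280 mm long, 65 mm wide, 20 mm high; origin at its middle, its x along its length.
- caddy: Bystander: small grey desk caddy with pens, 90 by 120 by 70 mm (pens to 140 mm); origin at the centre of its underside.
Not all that is in view belongs to the job. What is shaped like the part that bears carton_mid but purple or yellow is not meant.

How it is judged:
By the outcome, as a careful person would: the job done as asked, in the order asked, and still so for the second after the job is handed in, with the robot touching nothing.
It also fails if it takes over 58 s, if anything falls off the work surface, if the arm or the gripper's body presses on something with over 40 N, if the wrist force passes 120 N, or if a joint passes its speed limit or range.

### The arm

A 7-joint arm with a two-finger parallel gripper is mounted at the origin on the work surface. World frame = base frame: x ahead of the robot, y to its left, z up, the work surface at z = 0. Lengths are in m, angles in rad, forces in N, time in s.
With the tool pointing down it reaches from about 0.4 to 0.875 m from the base axis. Payload 19.3 kg.
Tool frame: the origin (TCP) lies on the centre line of the jaws, within the pads' length; the fingertips stand 25 mm ahead of it and the grasp point (between the pads) lies 6 mm ahead of it (tips_ahead is the distance from the TCP to the fingertips, in m); z points along the fingers, y is the direction in which the jaws open and shut (so a half turn about z gives the same grasp; the last joint's range is limited). The gripper opens to 85 mm and grips with 20 to 120 N. Pads are 22 mm wide; open, the fingers measure 114 mm over their backs; the gripper's body (76 mm by 85 mm) begins 54 mm behind the grasp point. The pads swing forward as they close: fully open they stand 13 mm farther back than shut.
Start: joints at [1.068, 0.521, -0.036, 1.599, 0.021, 1.021, -0.113], TCP at [0.262, -0.567, 0.256] pointing down, gripper open.
Joint ranges: [-2.91, 2.91], [-0.3, 2.13], [-1.5, 1.42], [0.17, 2.43], [-1.26, 4.41], [0.16, 1.93], [-2.52, 2.52]. Speed limits (rad/s): [1.89, 1.89, 2.39, 2.39, 3.01, 3.01, 3.01].

### API

Orientations are given as [roll, pitch, yaw] about the fixed x, y, z axes, in that order (R = Rz(yaw) Ry(pitch) Rx(roll)).
In Python, from workcell import observe, grab_frame, job_done, outline_of, tips_ahead gives the robot as it stands. The module is installed in compiled form; this text tells all that it offers.
- The arm moves only by the tool move_arm, never from a script. Its argument "motion" is a list of rows, each a list of 2 entries, a list of its own where there are three numbers: the shift along the world's x, y, z in mm, then the turn, a rotation vector about the world's x, y, z in rad. A call has 1 to 12 rows; each row is the pose to reach, as a shift and turn from the pose commanded when the call began; what a row does not reach only later rows make up. A row lasts 1/8 s, in which the tool goes at most 62.5 mm and 10.7 degrees, less where a joint would pass 70% of its speed; a pose out of reach is approached as far as the arm can. A call with a gripper value outside its range is refused whole. "jaw" is the finger opening in mm, from 0 to 85.4, set as the call begins (left out, the last holds). The fingers move at their own pace and stop on an object; "grip_force" is the grip in N (left out, the last holds). Time passes only in rows, so rows that repeat a pose let the fingers close. It gives the time, the measured TCP pose, the force and the opening at its end, in the units of the state.
- observe(): the state, without advancing time (a new reading comes with each control period).
- grab_frame(name): name is "scene" or "top"; returns a dict with "frame" (420x560x3 uint8, red, green, blue), "fx", "fy", "cx", "cy" (pixels), "T" (4x4, takes a point from camera to world coordinates). Camera axes: x right, y down, z forward; pixel columns grow to the right and rows downward; lengths in m; the calibration is good to about 2 mm. A picture is of the moment at which its call begins. There is no depth.
- job_done(): hands the job in, once; it reports no verdict.
Trained networks look in the newest picture that a camera, given by its name, has taken for a name from the list of things; names that differ only in an ending like _2 or _b are one class to them, and where a whole thing is asked for, a point or a joint stands for the part that bears it (a point fixed in the world has none). Each returns a list of dicts, best first, with "score" (0 to 1); they miss things now and then, are a little off and sometimes report something else, mostly with a low value. They report only what shows in the picture. A call takes as long as a camera call. They do not tell look-alikes from the thing itself.
- outline_of(label, camera): "pixels" (420x560 bool, what is visible of it) and "pixel" ([column, row] in pixels, amid what is visible of it).
The state is a dict: "clock": time; "qpos": joint angles; "qd": joint speeds; "joint_efforts": joint torques, N m; "position": TCP position; "tool_rot": TCP orientation; "force": force on the tool from outside, world axes, zero at the start; "moment": the same for the moment, N m; "grip_width": finger opening in m.
Only numpy, scipy, OpenCV 4.12 (cv2) and the standard library are available. Lean on these libraries where they do the work, as an engineer would, in place of code of your own. Each camera call takes 0.05 s, during which the arm holds its last target.

## Working session

There is one attempt and no reset: what is moved stays moved. The work goes in short steps, Python scripts to look and compute and a tool call to move; the robot and the scene stay as the last step left them, time stands still between calls to the robot, and variables do not carry over. Pictures are saved under pics/ and viewed, and the job is handed in when it is done.

Besides the shell and the picture viewer there is one more tool, called after "Emit:" as name([rows], argument=value, ...), one row to a line, values as JSON. move_arm: Moves the arm, as the interface text tells. Its arguments: {"type":"object","properties":{"motion":{"type":"array"},"jaw":{"type":"number"},"grip_force":{"type":"number"}},"required":["motion"]}

```bash
mkdir -p pics; cat > h.py <<'E'
import numpy as np, cv2
from workcell import observe, grab_frame, job_done, outline_of, tips_ahead
def save(f,name): cv2.imwrite('pics/'+name,cv2.cvtColor(f,cv2.COLOR_RGB2BGR))
def onplane(c,px,z):
    T=np.array(c['T']); d=T[:3,:3]@np.array([(px[0]-c['cx'])/c['fx'],(px[1]-c['cy'])/c['fy'],1]); o=T[:3,3]
    return o+d*(z-o[2])/d[2]
def proj(c,p):
    T=np.linalg.inv(np.array(c['T'])); q=T[:3,:3]@np.array(p)+T[:3,3]
    return np.array([c['fx']*q[0]/q[2]+c['cx'],c['fy']*q[1]/q[2]+c['cy']])
E
python3 - <<'E'
from h import *
import pickle
s=observe(); print(s['position'],s['tool_rot'],s['force'],s['clock'],tips_ahead() if callable(tips_ahead) else tips_ahead)
for n in ['scene','top']:
    c=grab_frame(n); save(c['frame'],n+'0.png'); print(n,c['fx'],c['cx'],c['cy'],np.round(c['T'],3))
    pickle.dump(c,open(n+'0.pkl','wb'))
    for l in ['cradle','light_bar','carton_mid','bolt_grip','spool','scraper','caddy']:
        for r in outline_of(l,n)[:3]: print(l,r['score'],r['pixel'],r['pixels'].sum())
E
```

```text
[ 0.26198371 -0.56711518  0.255732  ] [-3.14047551e+00  1.09104860e-04  4.32812668e-01] [-0.44704291  0.16679109 -0.05371573] 0.0 0.025
scene 469.158893579813 278.1556439955309 214.80727689503334 [[ 0.887  0.438 -0.146  0.73 ]
 [ 0.462 -0.843  0.277 -0.241]
 [-0.002 -0.313 -0.95   1.219]
 [ 0.     0.     0.     1.   ]]
cradle 0.79 [282.6, 195.1] 5205
cradle 0.19 [328.9, 198.5] 533
light_bar 0.74 [265.3, 192.2] 2595
carton_mid 0.82 [134.5, 276.5] 1990
carton_mid 0.75 [262.3, 226.1] 1648
carton_mid 0.71 [194.7, 247.2] 1716
bolt_grip 0.86 [330.7, 194.7] 560
spool 0.64 [269.4, 128.1] 2358
spool 0.16 [294.3, 276.4] 1343
scraper 0.85 [298.3, 277.7] 1319
scraper 0.24 [263.4, 224.8] 1675
caddy 0.86 [343.4, 148.1] 1785
caddy 0.7 [330.1, 196.5] 456
top 511.13725602870466 279.42237891629406 201.10464357414963 [[-0.099 -0.971  0.217  0.266]
 [-0.995  0.096 -0.023  0.101]
 [ 0.002 -0.219 -0.976  1.418]
 [ 0.     0.     0.     1.   ]]
cradle 0.67 [252.5, 217.1] 5647
light_bar 0.88 [277.3, 210.1] 1843
carton_mid 0.94 [281.5, 108.4] 1371
carton_mid 0.9 [294.1, 206.5] 923
carton_mid 0.73 [398.9, 285.0] 1259
bolt_grip 0.73 [228.5, 172.2] 515
spool 0.75 [188.2, 266.4] 2659
scraper 0.78 [301.9, 166.1] 1019
caddy 0.74 [177.3, 193.3] 1700
```

View pics/scene0.png

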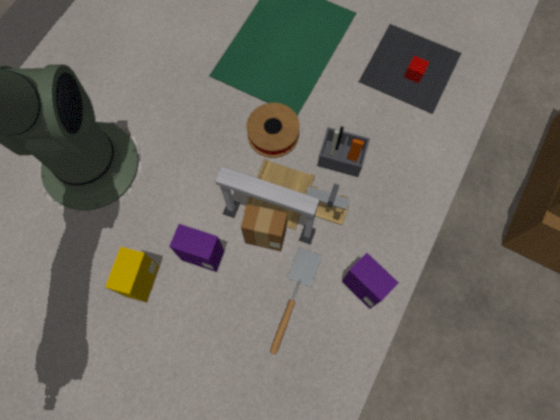

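View pics/top0.png

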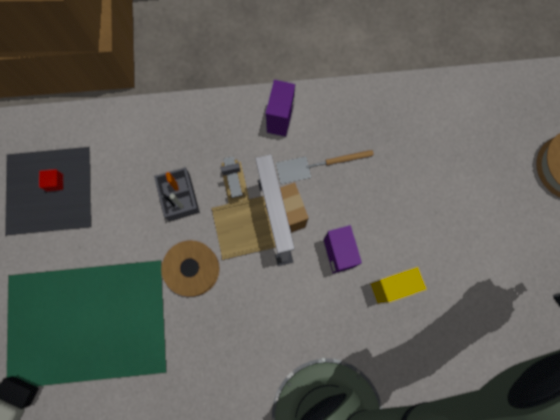

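```bash
python3 - <<'E'
from h import *
import pickle
c=pickle.load(open('scene0.pkl','rb'));f=c['frame'][140:300,180:390];save(cv2.resize(f,None,fx=3.7,fy=3.7,interpolation=cv2.INTER_CUBIC),'s0c.png')
c=pickle.load(open('top0.pkl','rb'));f=c['frame'][130:280,190:390];save(cv2.resize(f,None,fx=4,fy=4,interpolation=cv2.INTER_CUBIC),'t0c.png')
E
```

```text
(no output)
```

View pics/s0c.png

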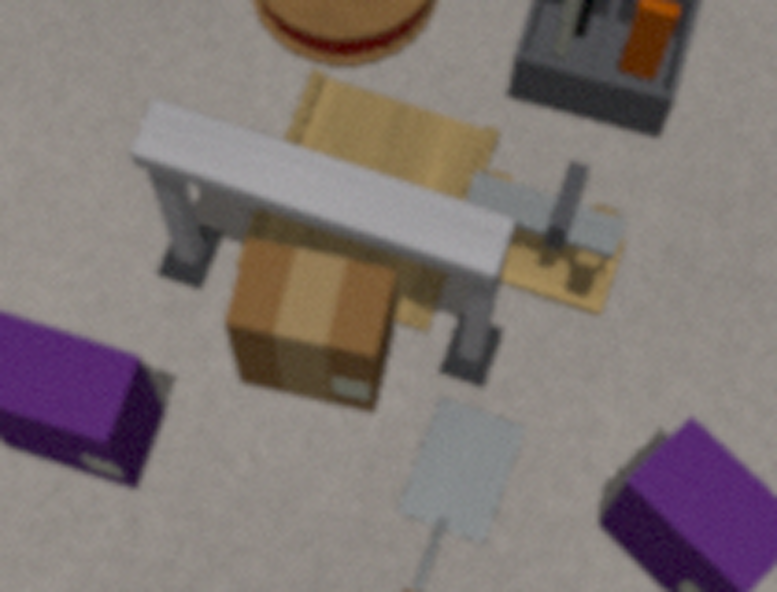

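View pics/t0c.png

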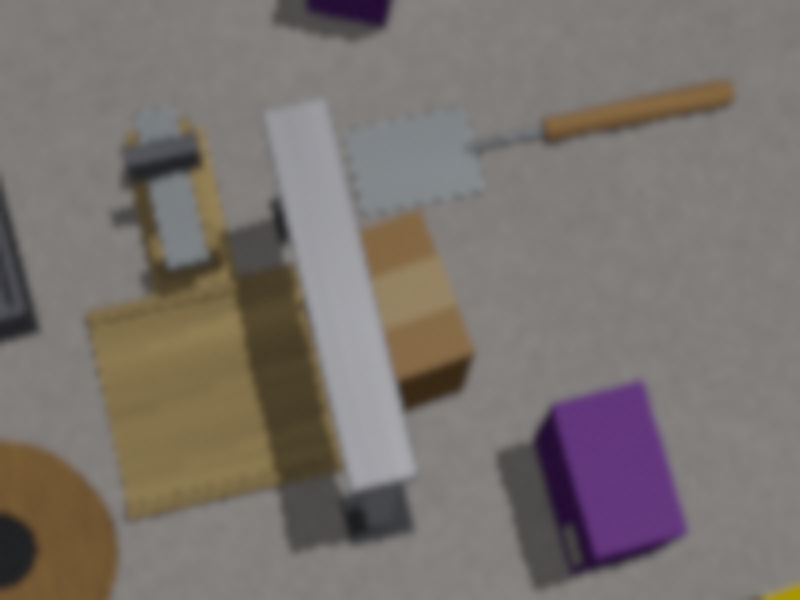

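The brown carton at scene (262,226) / top (294,207) is the one meant: it stands right in front of the cradle's edge under the bar. The purple ones (scene 195,247 and 370,281) and the yellow one (134,276) are excluded by colour. Next I fit the poses.

```bash
cat > fit.py <<'E'
from h import *
import pickle
from scipy.optimize import least_squares
S=pickle.load(open('scene0.pkl','rb'));T=pickle.load(open('top0.pkl','rb'))
s=lambda x,y:(S,(180+(x+.5)/3.7-.5,140+(y+.5)/3.7-.5)); t=lambda x,y:(T,(190+(x+.5)/4-.5,130+(y+.5)/4-.5))
# cradle-frame points (mm)
cr=[(t(265,113),(18,-118,238)),(t(323,100),(-22,-118,238)),(t(413,475),(-22,118,238)),(t(353,489),(18,118,238)),
 (t(88,315),(165,-75,16)),(t(127,518),(165,75,12)),(s(158,103),(18,118,238)),(s(515,222),(18,-118,238)),(s(318,73),(165,75,16)),(s(497,130),(165,-75,16))]
ca=[(s(253,238),(30,50,75)),(s(397,268),(30,-50,75)),(s(232,322),(-30,50,75)),(s(378,350),(-30,-50,75)),(s(243,382),(-30,50,-75)),(s(373,408),(-30,-50,-75)),
 (t(420,210),(-30,-50,75)),(t(472,353),(-30,50,75)),(t(463,390),(-30,50,-75))]
def W(p,q,z0=0):
    x,y,a=p; q=np.array(q)/1000; return np.array([x+np.cos(a)*q[0]-np.sin(a)*q[1],y+np.sin(a)*q[0]+np.cos(a)*q[1],q[2]+z0])
def fit(L,z0,g):
    f=lambda p:np.concatenate([proj(c,W(p,q,z0))-u for (c,u),q in L])
    r=least_squares(f,g,loss='soft_l1'); print(np.round(r.x,4)); print(np.round(r.fun.reshape(-1,2),1).tolist()); return r.x
if __name__=='__main__':
    C=fit(cr,0,[.55,-.2,1.6]); K=fit(ca,.075,[.55,-.25,1.6])
    R=np.array([[np.cos(C[2]),np.sin(C[2])],[-np.sin(C[2]),np.cos(C[2])]])
    print('carton in cradle mm',R@(K[:2]-C[:2])*1000,K[2]-C[2])
    pickle.dump((C,K),open('fit.pkl','wb'))
    for c,n in((S,'s'),(T,'t')):
        im=c['frame'].copy(); im=cv2.resize(im,None,fx=1.4,fy=1.4); k=1.4
        def box(p,a,b,col):
            P=[[ (a,b)[i][0],(a,b)[j][1],(a,b)[l][2]] for i in(0,1) for j in (0,1) for l in(0,1)]
            U=[proj(c,W(p,q))*k for q in P]
            for i in range(8):
                for b_ in(1,2,4):
                    if not i&b_: cv2.line(im,tuple(int(v) for v in U[i]),tuple(int(v) for v in U[i|b_]),col,1)
        box(C,(-22,-118,213),(18,118,238),(255,0,0));box(C,(0,-75,0),(165,75,8),(0,255,0));box(K,(-30,-50,0),(30,50,150),(0,0,255))
        for y in(110,-110):box(C,(-10,y-8,0),(6,y+8,213),(255,0,255))
        box(C,(62,-177,0),(108,-82,78),(255,255,0)); box(C,(60,-153,88),(110,-139,133),(0,255,255))
        save(im[100:500,150:650] if n=='s' else im[100:450,150:650],n+'fit.png')
    for n,(c) in (('sc',S),('to',T)):
        pass
E
python3 fit.py
```

```text
[0.5282 0.0866 1.702 ]
[[-0.6, -0.7], [1.0, -1.0], [1.4, -0.1], [-0.4, 0.4], [-0.7, -1.5], [0.6, 0.0], [-1.6, -1.4], [0.2, -0.4], [-1.6, -1.1], [0.6, 0.3]]
[0.5406 0.0457 1.8316]
[[-1.4, -0.5], [0.1, -0.2], [-1.7, -0.1], [-0.1, 1.2], [-0.3, -0.1], [0.9, 0.7], [-1.2, -0.7], [-0.0, -0.6], [-0.7, 0.2]]
carton in cradle mm [-42.16029069  -6.85784967] 0.12954737276039685
```

View pics/sfit.png

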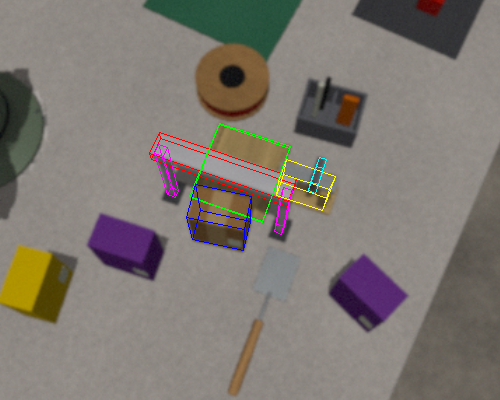

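View pics/tfit.png

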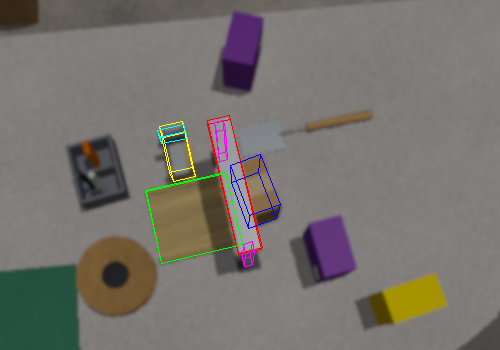

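```bash
cat > plan.py <<'E'
from h import *
import pickle
from scipy.spatial.transform import Rotation as Ro
C,K=pickle.load(open('fit.pkl','rb'))
def toW(x,y,z): a=C[2]; return np.array([C[0]*1e3+np.cos(a)*x-np.sin(a)*y,C[1]*1e3+np.sin(a)*x+np.cos(a)*y,z])
def toC(p): a=C[2]; d=np.array(p[:2])*1e3-C[:2]*1e3; return np.array([np.cos(a)*d[0]+np.sin(a)*d[1],-np.sin(a)*d[0]+np.cos(a)*d[1],p[2]*1e3])
def target(tip,tilt,yaw=0,sgn=1):
    a=C[2]+yaw; cx=np.array([np.cos(a),np.sin(a),0]); cy=np.array([-np.sin(a),np.cos(a),0])
    z=np.sin(tilt)*cx+np.array([0,0,-np.cos(tilt)]); y=-cy*sgn; x=np.cross(y,z)
    R=np.stack([x,y,z],1); return toW(*tip)-25*z,R
def rel(tip,tilt,yaw=0,sgn=1):
    s=observe(); p,R=target(tip,tilt,yaw,sgn); R0=Ro.from_euler('xyz',s['tool_rot']).as_matrix()
    print('shift',np.round(p-np.array(s['position'])*1e3,1),'rotvec',np.round(Ro.from_matrix(R@R0.T).as_rotvec(),3))
def now():
    s=observe();R0=Ro.from_euler('xyz',s['tool_rot']).as_matrix();print('t',s['clock'],'tip in cradle',np.round(toC(np.array(s['position'])+.025*R0[:,2]),1),'toolz cradle',np.round(Ro.from_euler('z',-C[2]).as_matrix()@R0[:,2],3),'tooly',np.round(Ro.from_euler('z',-C[2]).as_matrix()@R0[:,1],3),'F',np.round(Ro.from_euler('z',-C[2]).as_matrix()@s['force'],1),'q',np.round(s['qpos'],2),'w',round(s['grip_width'],4))
E
python3 - <<'E'
from plan import *
S=pickle.load(open('scene0.pkl','rb'));T=pickle.load(open('top0.pkl','rb'))
for c,px,n in((S,(195,247),'purpleS'),(T,(343,245),'purpleT'),(S,(134,276),'yellowS'),(T,(400,285),'yT'),(S,(305,263),'scr'),(T,(372,153),'scrEndT'),(T,(311,177),'scrNear'),(S,(275,350),'scrEnd'),(T,(188,266),'spool'),(T,(177,193),'caddy'),(S,(343,148),'caddy')):
    for z in (.0,.08,.15): 
        w=onplane(c,px,z); print(n,z,np.round(w,3),np.round(toC(w)))
now()
rel((-160,-5,150),np.radians(55))
rel((-160,-5,150),np.radians(55),sgn=-1)
E
```

```text
purpleS 0.0 [ 0.387 -0.068  0.   ] [-135.  160.    0.]
purpleS 0.08 [ 0.409 -0.079  0.08 ] [-149.  139.   80.]
purpleS 0.15 [ 0.429 -0.089  0.15 ] [-161.  121.  150.]
purpleT 0.0 [ 0.44  -0.097  0.   ] [-171.  112.    0.]
purpleT 0.08 [ 0.43  -0.086  0.08 ] [-158.  120.   80.]
purpleT 0.15 [ 0.421 -0.076  0.15 ] [-147.  127.  150.]
yellowS 0.0 [ 0.285 -0.21   0.   ] [-262.  280.    0.]
yellowS 0.08 [ 0.314 -0.212  0.08 ] [-268.  251.   80.]
yellowS 0.15 [ 0.34  -0.213  0.15 ] [-273.  226.  150.]
yT 0.0 [ 0.315 -0.239  0.   ] [-295.  254.    0.]
yT 0.08 [ 0.312 -0.22   0.08 ] [-275.  254.   80.]
yT 0.15 [ 0.31  -0.203  0.15 ] [-258.  255.  150.]
scr 0.0 [0.667 0.029 0.   ] [ -76. -130.    0.]
scr 0.08 [0.672 0.011 0.08 ] [ -94. -132.   80.]
scr 0.15 [ 0.675 -0.004  0.15 ] [-110. -134.  150.]
scrEndT 0.0 [ 0.698 -0.215  0.   ] [-321. -129.    0.]
scrEndT 0.08 [ 0.674 -0.197  0.08 ] [-300. -107.   80.]
scrEndT 0.15 [ 0.652 -0.182  0.15 ] [-282.  -88.  150.]
scrNear 0.0 [ 0.644 -0.03   0.   ] [-131.  -99.    0.]
scrNear 0.08 [ 0.622 -0.023  0.08 ] [-121.  -79.   80.]
scrNear 0.15 [ 0.604
[... 228 characters left out ...]
] [261.  71.   0.]
spool 0.08 [0.415 0.323 0.08 ] [249.  81.  80.]
spool 0.15 [0.407 0.312 0.15 ] [239.  90. 150.]
caddy 0.0 [0.634 0.355 0.   ] [ 252. -140.    0.]
caddy 0.08 [0.614 0.341 0.08 ] [ 241. -118.   80.]
caddy 0.15 [0.596 0.328 0.15 ] [231. -98. 150.]
caddy 0.0 [0.614 0.38  0.   ] [ 280. -124.    0.]
caddy 0.08 [0.622 0.339 0.08 ] [ 238. -126.   80.]
caddy 0.15 [0.629 0.304 0.15 ] [ 202. -128.  150.]
t 0.8 tip in cradle [-613.5  349.4  231.3] toolz cradle [-0. -0. -1.] tooly [-0.955 -0.297  0.   ] F [ 0.2 -0.2 -0.1] q [ 1.07  0.52 -0.04  1.6   0.02  1.02 -0.11] w 0.0856
shift [294.7 475.7 -92. ] rotvec [ 0.896 -0.493  1.165]
shift [294.7 475.7 -92. ] rotvec [ 0.533  0.967 -1.708]
```

```bash
python3 - <<'E'
from plan import *
rel((-135,-7,200),np.radians(25))
rel((-135,-7,200),np.radians(0))
T=pickle.load(open('top0.pkl','rb'))
for x,y in ((640,380),(555,407),(685,530),(597,560)): print(np.round(toC(onplane(T,(190+x/4,130+y/4),.15))))
E
```

```text
shift [292.1 510.6 -33.7] rotvec [ 0.409 -0.225  1.248]
shift [290.7 521.  -31.3] rotvec [0.    0.    1.269]
[-177.   82.  150.]
[-121.   87.  150.]
[-180.  180.  150.]
[-123.  185.  150.]
```

Emit:
move_arm([
  [[15,26,10],[0.03,-0.02,0.1]],
  [[45,76,10],[0.07,-0.04,0.22]],
  [[75,130,5],[0.11,-0.06,0.35]],
  [[105,184,0],[0.15,-0.08,0.47]],
  [[135,236,0],[0.2,-0.11,0.6]],
  [[165,288,0],[0.24,-0.13,0.72]],
  [[195,340,0],[0.28,-0.15,0.85]],
  [[225,392,0],[0.32,-0.18,0.98]],
  [[255,444,-10],[0.36,-0.2,1.1]],
  [[277,484,-20],[0.39,-0.215,1.19]],
  [[292,510,-34],[0.409,-0.225,1.248]],
  [[292,510,-34],[0.409,-0.225,1.248]],
], jaw=60)

```text
clock: 2.3
position: [0.5543, -0.0553, 0.2214]
tool_rot: [-3.14, -0.438, 1.705]
force: [-0.1, 0.2, 0.3]
grip_width: 0.06
```

```bash
python3 - <<'E'
from plan import *
now(); rel((-120,-7,200),np.radians(25)); rel((-120,-7,25),np.radians(25))
c=grab_frame('scene');save(c['frame'],'s1.png');save(cv2.resize(c['frame'][100:340,120:400],None,fx=2.8,fy=2.5),'s1c.png')
E
```

```text
t 2.3 tip in cradle [-133.4   -7.2  198.7] toolz cradle [ 0.425  0.002 -0.905] tooly [ 0.004 -1.    -0.001] F [0.2 0.1 0.3] q [ 0.61  0.61 -0.59  1.71 -0.12  1.01  0.29] w 0.06
shift [-2.  13.3  1.3] rotvec [-0.002 -0.001 -0.004]
shift [  -2.    13.3 -173.7] rotvec [-0.002 -0.001 -0.004]
```

View pics/s1.png

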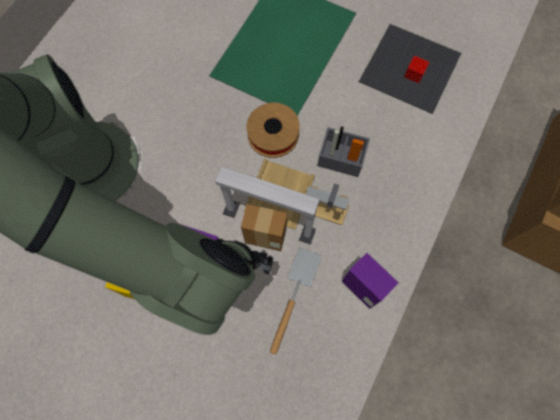

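Emit:
move_arm([
  [[-1,5,-40],[0,0,0]],
  [[-2,10,-90],[0,0,0]],
  [[-2,13,-140],[-0.002,-0.001,-0.004]],
  [[-2,13,-174],[-0.002,-0.001,-0.004]],
  [[-2,13,-174],[-0.002,-0.001,-0.004]],
])

```text
clock: 2.98
position: [0.5509, -0.0452, 0.047]
tool_rot: [-3.139, -0.435, 1.695]
force: [-0.0, -0.7, 0.6]
grip_width: 0.06
```

```bash
python3 - <<'E'
from plan import *
now(); rel((-70,-7,25),np.radians(25))
c=grab_frame('scene');save(cv2.resize(c['frame'][100:340,120:400],None,fx=2.8,fy=2.5),'s2c.png')
c=grab_frame('top');save(cv2.resize(c['frame'][100:340,150:430],None,fx=2.8,fy=2.5),'t2c.png')
E
```

```text
t 2.975 tip in cradle [-123.1   -5.2   24.3] toolz cradle [ 0.421  0.    -0.907] tooly [-0.005 -1.    -0.003] F [-0.6  0.1  0.6] q [ 0.55  0.86 -0.53  1.8  -0.04  0.69  0.32] w 0.06
shift [-5.2 52.9  0.7] rotvec [ 0.002 -0.002  0.005]
```

View pics/s2c.png

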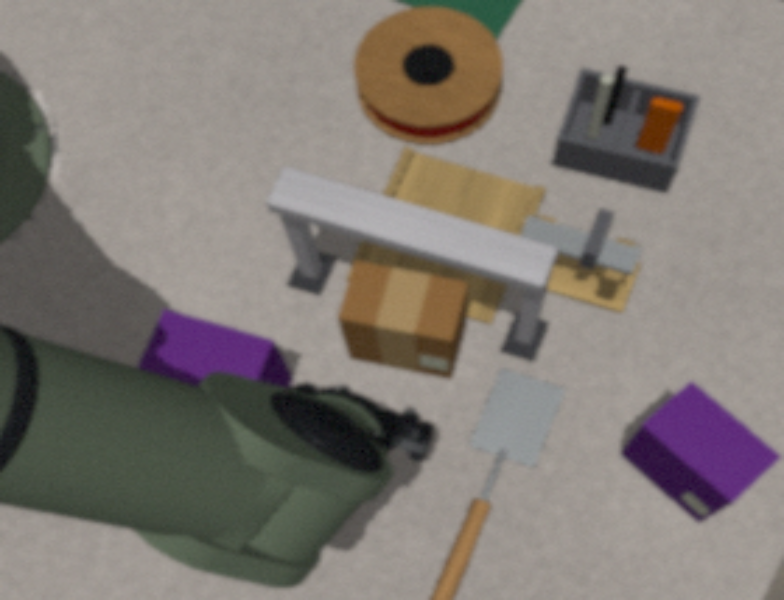

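View pics/t2c.png

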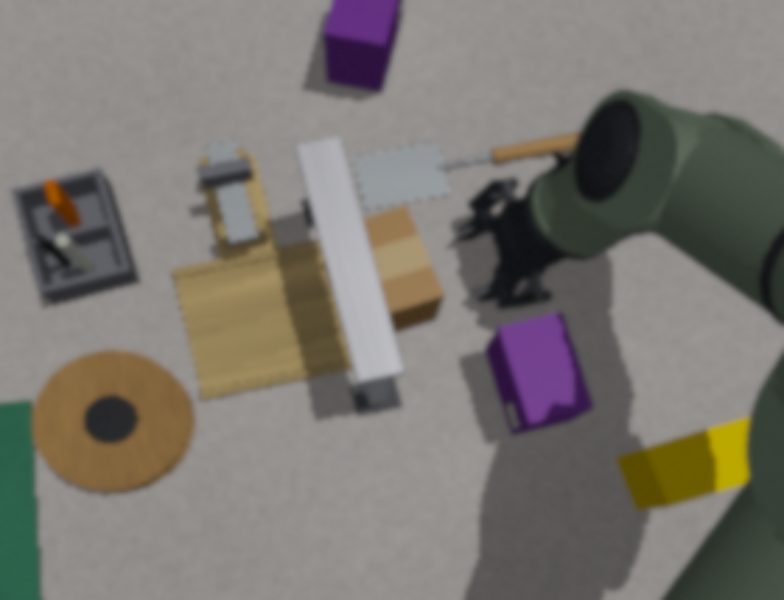

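Emit:
move_arm([
  [[-1,10,0],[0,0,0]],
  [[-2,20,0],[0,0,0]],
  [[-3,28,0],[0,0,0]],
  [[-3,32,0],[0,0,0]],
  [[-4,36,0],[0,0,0]],
  [[-4,39,0],[0,0,0]],
  [[-4,42,0],[0,0,0]],
  [[-4,45,0],[0,0,0]],
  [[-4,45,0],[0,0,0]],
])

```text
clock: 4.2
position: [0.5481, 0.001, 0.0483]
tool_rot: [3.141, -0.435, 1.699]
force: [-0.7, -1.1, 0.7]
grip_width: 0.0596
```

```bash
python3 - <<'E'
from plan import *
now(); rel((-70,-7,25),np.radians(25))
c=grab_frame('scene');save(cv2.resize(c['frame'][140:260,200:340],None,fx=5,fy=5,interpolation=cv2.INTER_CUBIC),'s3c.png')
E
```

```text
t 4.2 tip in cradle [-77.   -8.6  25.6] toolz cradle [ 0.421 -0.002 -0.907] tooly [-0.004 -1.     0.001] F [-1.   0.9  0.7] q [ 0.49  0.84 -0.54  1.84 -0.05  0.63  0.26] w 0.0596
shift [-2.4  6.7 -0.7] rotvec [0.002 0.001 0.004]
```

View pics/s3c.png

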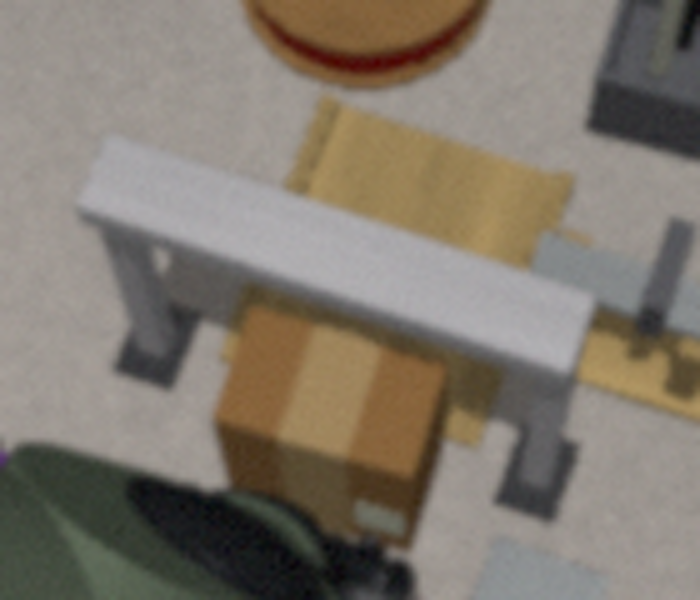

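Emit:
move_arm([
  [[1,2,0],[0,0,0]],
  [[1,4,0],[0,0,0]],
  [[0,6,0],[0,0,0]],
  [[0,8,0],[0,0,0]],
  [[0,8,0],[0,0,0]],
])

```text
clock: 4.88
position: [0.5481, 0.0089, 0.0484]
tool_rot: [3.141, -0.434, 1.699]
force: [-0.4, 0.1, 0.4]
grip_width: 0.0599
```

```bash
cat > cfit.py <<'E'
# fit carton (standing) from clicked scene-image points, full-res px
from plan import *
from fit import W
from scipy.optimize import least_squares
def cf(c,L):
    f=lambda p:np.concatenate([proj(c,W(p,q,.075))-u for u,q in L])
    r=least_squares(f,K,loss='soft_l1'); d=toC([*r.x[:2],0]); print('carton in cradle',np.round(d[:2],1),'yaw',round(r.x[2]-C[2],3)); print(np.round(r.fun.reshape(-1,2),1).tolist())
E
python3 - <<'E'
from plan import *
now(); 
c=grab_frame('scene');save(cv2.resize(c['frame'][140:260,200:340],None,fx=5,fy=5,interpolation=cv2.INTER_CUBIC),'s4c.png');pickle.dump(c,open('s4.pkl','wb'))
E
```

```text
t 4.875 tip in cradle [-69.1  -9.6  25.7] toolz cradle [ 0.421 -0.002 -0.907] tooly [-0.004 -1.     0.001] F [0.2 0.3 0.4] q [ 0.48  0.84 -0.54  1.84 -0.05  0.63  0.25] w 0.0599
```

View pics/s4c.png

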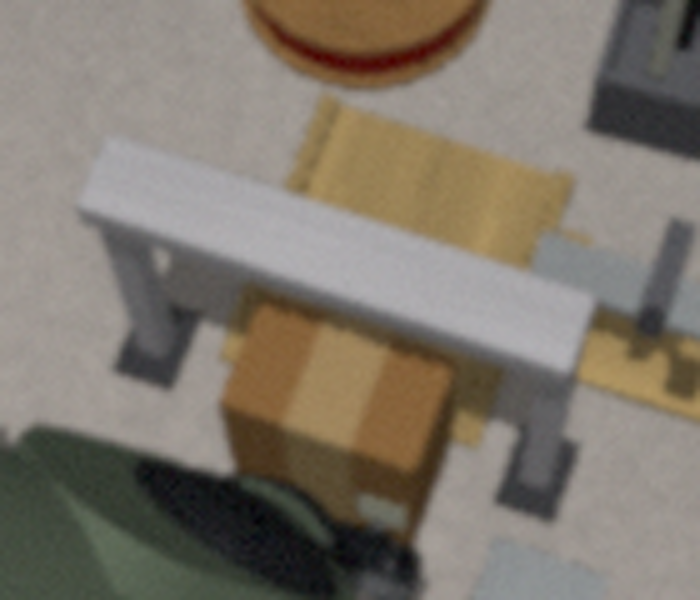

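```bash
python3 - <<'E'
from cfit import *
def go(f,P): 
    c=pickle.load(open('s4.pkl','rb')); cf(c,[((200+(x+.5)/5-.5,140+(y+.5)/5-.5),q) for (x,y),q in P])
q=[(30,50,75),(30,-50,75),(-30,50,75),(-30,-50,75)]
go(0,list(zip([(255,305),(445,366),(216,415),(405,475)],q)))
go(0,list(zip([(262,303),(455,366),(225,403),(412,473)],q)))
E
```

```text
carton in cradle [-36.9  -9. ] yaw 0.024
[[-0.5, -0.5], [0.7, -0.2], [-1.2, -0.1], [0.8, 0.8]]
carton in cradle [-33.5 -11.6] yaw -0.006
[[0.2, -1.4], [0.4, -0.4], [-1.5, 0.7], [0.3, 0.7]]
```

The carton's foot is close to the edge and square, but it sits at y ≈ -11 mm, which is too near the -y lip. I'll back off and nudge it sideways from the far side with the outside of one finger.

Emit:
move_arm([
  [[2,-15,0],[0,0,0]],
  [[5,-38,0],[0,0,0]],
  [[8,-60,5],[0,0,0]],
  [[40,-57,20],[0,0,0]],
  [[80,-52,34],[0,0,0]],
  [[120,-46,34],[0,0,0]],
  [[137,-43,34],[0,0,0]],
  [[135,-20,34],[0,0,0]],
  [[130,10,34],[0,0,0]],
  [[126,38,34],[0,0,0]],
  [[125,48,34],[0,0,0]],
  [[125,48,34],[0,0,0]],
], jaw=85)

```text
clock: 6.42
position: [0.6729, 0.0574, 0.0825]
tool_rot: [3.141, -0.434, 1.7]
force: [0.2, -0.3, -0.7]
grip_width: 0.0854
```

```bash
python3 - <<'E'
from plan import *
now(); rel((-38,-125,28),np.radians(25))
c=grab_frame('top');save(cv2.resize(c['frame'][100:280,180:390],None,fx=3.5,fy=3.3,interpolation=cv2.INTER_CUBIC),'t5c.png')
c=grab_frame('scene');save(cv2.resize(c['frame'][140:300,200:360],None,fx=3.7,fy=3.7,interpolation=cv2.INTER_CUBIC),'s5c.png');pickle.dump(c,open('s5.pkl','wb'))
E
```

```text
t 6.425 tip in cradle [ -37.3 -139.7   59.8] toolz cradle [ 0.421 -0.002 -0.907] tooly [-0.003 -1.     0.001] F [-0.3 -0.2 -0.7] q [ 0.32  0.91 -0.51  1.51 -0.05  0.84  0.14] w 0.0854
shift [-14.4  -2.6 -31.9] rotvec [0.002 0.001 0.003]
```

View pics/s5c.png

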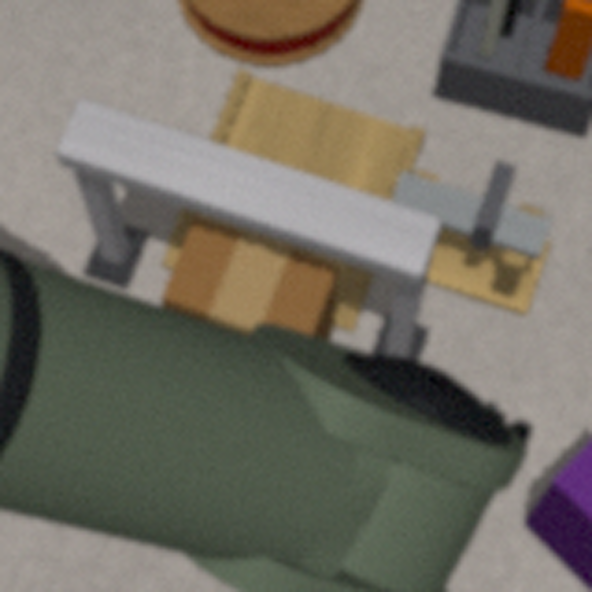

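View pics/t5c.png

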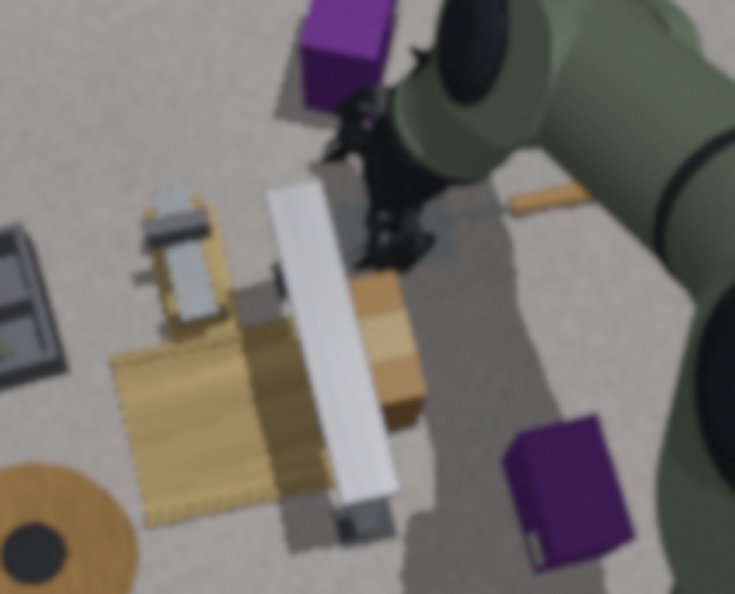

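```bash
python3 - <<'E'
from plan import *
T=pickle.load(open('top0.pkl','rb'))
for px in ((180+310/3.5,100+105/3.3),(180+370/3.5,100+118/3.3)): print(np.round(toC(onplane(T,px,0))))
E
```

```text
[ -43. -261.    0.]
[ -89. -237.    0.]
```

Emit:
move_arm([
  [[0,0,-16],[0,0,0]],
  [[-1,0,-32],[0,0,0]],
  [[-9,-1,-32],[0,0,0]],
  [[-16,-2,-32],[0,0,0]],
  [[-19,-2.5,-32],[0,0,0]],
  [[-22,-3,-32],[0,0,0]],
  [[-25,-3,-32],[0,0,0]],
  [[-27,-3.5,-32],[0,0,0]],
  [[-29,-4,-32],[0,0,0]],
  [[-30,-4,-32],[0,0,0]],
  [[-30,-4,-32],[0,0,0]],
])

```text
clock: 7.9
position: [0.643, 0.0526, 0.0502]
tool_rot: [3.141, -0.434, 1.698]
force: [2.0, -0.5, 0.4]
grip_width: 0.0849
```

```bash
python3 - <<'E'
from plan import *
now()
c=grab_frame('top');save(cv2.resize(c['frame'][150:260,230:360],None,fx=6,fy=5.4,interpolation=cv2.INTER_CUBIC),'t6c.png')
c=grab_frame('scene');save(cv2.resize(c['frame'][140:260,200:340],None,fx=5,fy=5,interpolation=cv2.INTER_CUBIC),'s6c.png');pickle.dump(c,open('s4.pkl','wb'))
E
```

```text
t 7.9 tip in cradle [ -38.2 -109.4   27.6] toolz cradle [ 0.421 -0.002 -0.907] tooly [-0.004 -1.     0.   ] F [-0.7 -1.9  0.4] q [ 0.34  0.92 -0.51  1.6  -0.04  0.75  0.16] w 0.0849
```

View pics/s6c.png

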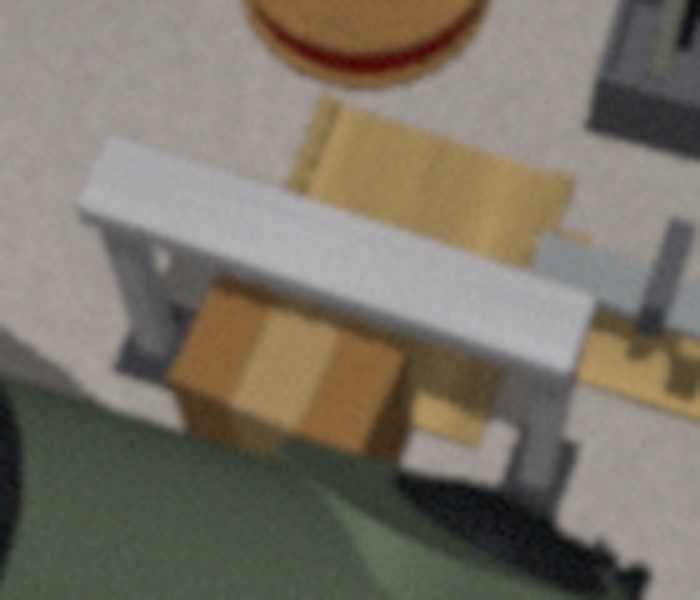

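View pics/t6c.png

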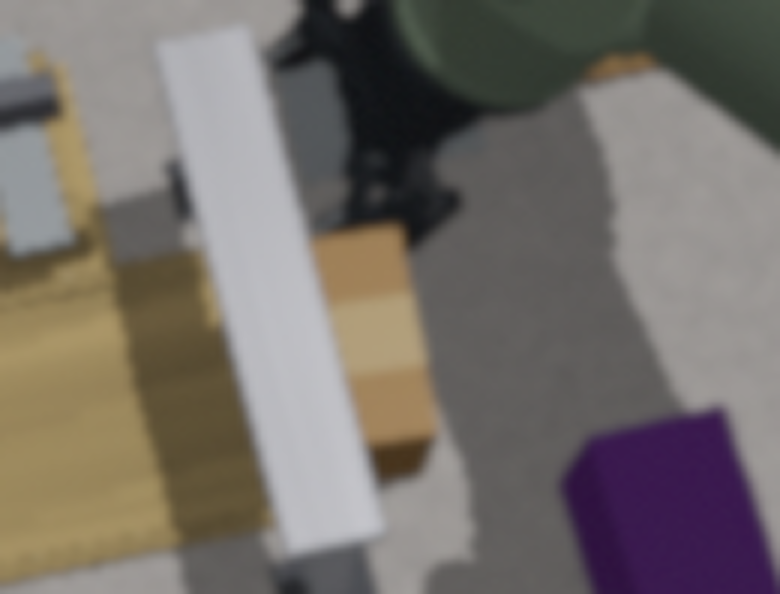

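```bash
python3 - <<'E'
from cfit import *
c=pickle.load(open('s4.pkl','rb'))
q=[(30,50,75),(30,-50,75),(-30,50,75)]
cf(c,[((200+(x+.5)/5-.5,140+(y+.5)/5-.5),a) for (x,y),a in zip([(220,280),(408,350),(172,380)],q)])
E
```

```text
carton in cradle [-32.6  13. ] yaw -0.046
[[0.1, -0.9], [0.4, 0.0], [-0.5, 0.7]]
```

Emit:
move_arm([
  [[25,3,0],[0,0,0]],
  [[30,-30,40],[0,0,0]],
  [[35,-78,92],[0,0,0]],
  [[35,-78,145],[0,0,0]],
  [[15,-79,172],[0,0,0]],
  [[-40,-82,172],[0,0,0]],
  [[-97,-84,172],[0,0,0]],
  [[-155,-87,172],[0,0,0]],
  [[-200,-90,172],[0,0,0]],
  [[-209,-90,172],[0,0,0]],
  [[-209,-90,172],[0,0,0]],
], jaw=0)

```text
clock: 9.38
position: [0.4342, -0.0375, 0.2225]
tool_rot: [3.141, -0.434, 1.698]
force: [0.4, -0.1, 0.4]
grip_width: 0.0001
```

```bash
python3 - <<'E'
from plan import *
now(); print(tips_ahead() if callable(tips_ahead) else tips_ahead)
rel((-50,95,200),np.radians(20)); rel((-50,95,104),np.radians(20))
c=grab_frame('top');save(cv2.resize(c['frame'][150:260,230:360],None,fx=6,fy=5.4,interpolation=cv2.INTER_CUBIC),'t7c.png');pickle.dump(c,open('t7.pkl','wb'))
c=grab_frame('scene');save(cv2.resize(c['frame'][140:260,200:340],None,fx=5,fy=5,interpolation=cv2.INTER_CUBIC),'s7c.png');pickle.dump(c,open('s4.pkl','wb'))
E
```

```text
t 9.375 tip in cradle [-100.2  109.4  199.8] toolz cradle [ 0.421 -0.002 -0.907] tooly [-0.004 -1.     0.001] F [-0.2 -0.4  0.4] q [ 0.73  0.44 -0.64  2.01 -0.21  0.89  0.38] w 0.0001
0.025
shift [ 7.5 53.6  1. ] rotvec [-0.084 -0.01   0.004]
shift [  7.5  53.6 -95. ] rotvec [-0.084 -0.01   0.004]
```

View pics/s7c.png

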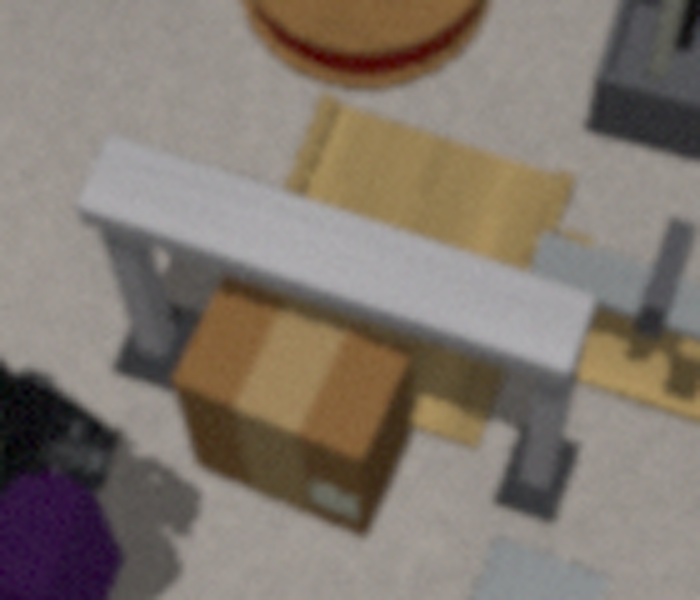

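View pics/t7c.png

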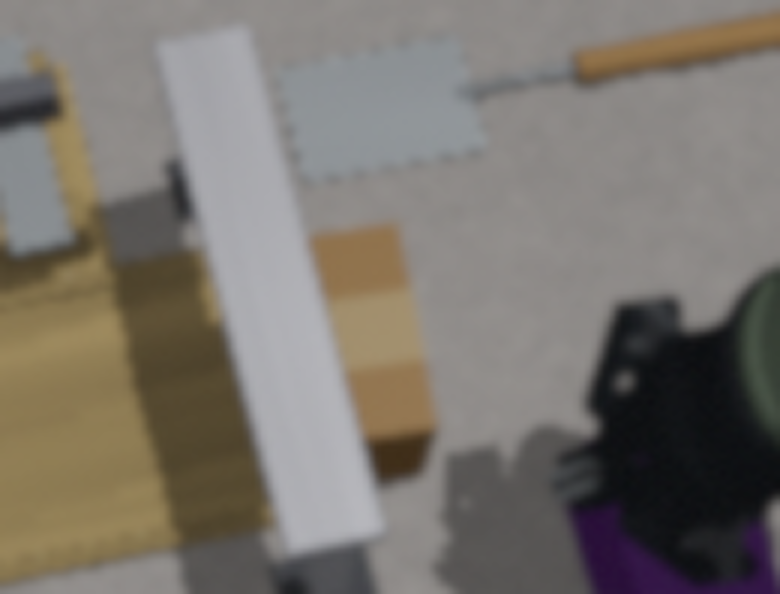

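```bash
cat > cf2.py <<'E'
from cfit import *
def two(sp,tp,sf='s4.pkl',tf='t7.pkl'):
    s=pickle.load(open(sf,'rb'));t=pickle.load(open(tf,'rb'))
    L=[(s,(200+(x+.5)/5-.5,140+(y+.5)/5-.5),q) for (x,y),q in sp]+[(t,(230+(x+.5)/6-.5,150+(y+.5)/5.4-.5),q) for (x,y),q in tp]
    f=lambda p:np.concatenate([proj(c,W(p,q,.075))-u for c,u,q in L])
    r=least_squares(f,K,loss='soft_l1'); d=toC([*r.x[:2],0]); print('carton',np.round(d[:2],1),'yaw',round(r.x[2]-C[2],3)); print(np.round(r.fun.reshape(-1,2),1).tolist())
E
python3 - <<'E'
from cf2 import *
sp=list(zip([(225,283),(412,352),(177,382),(362,460),(200,463),(362,533)],[(30,50,75),(30,-50,75),(-30,50,75),(-30,-50,75),(-30,50,-75),(-30,-50,-75)]))
tp=list(zip([(400,225),(437,432),(422,470)],[(-30,-50,75),(-30,50,75),(-30,50,-75)]))
two(sp,tp);two(sp,[]);two([],tp)
E
```

```text
carton [-31.8  12.2] yaw -0.069
[[-0.1, -2.0], [0.1, -0.0], [-1.1, -0.4], [-0.1, 0.3], [-0.7, 0.7], [0.7, 1.3], [-0.6, -0.7], [-0.1, -0.9], [-0.1, 1.0]]
carton [-31.5  11.9] yaw -0.064
[[0.0, -2.0], [0.3, -0.2], [-0.9, -0.3], [0.2, 0.1], [-0.5, 0.8], [1.0, 1.2]]
carton [-32.5  13. ] yaw -0.081
[[-0.0, -0.4], [0.0, -0.4], [0.1, 1.4]]
```

Emit:
move_arm([
  [[3,20,0],[-0.04,-0.005,0.002]],
  [[7,53,0],[-0.084,-0.01,0.004]],
  [[7,53,-45],[-0.084,-0.01,0.004]],
  [[7,53,-91],[-0.084,-0.01,0.004]],
  [[7,53,-91],[-0.084,-0.01,0.004]],
])

```text
clock: 10.1
position: [0.4403, 0.0166, 0.1294]
tool_rot: [-3.136, -0.352, 1.702]
force: [0.0, -0.3, 1.1]
grip_width: -0.0001
```

```bash
python3 - <<'E'
from plan import *
now()
c=grab_frame('top');save(cv2.resize(c['frame'][150:260,230:360],None,fx=6,fy=5.4,interpolation=cv2.INTER_CUBIC),'t8c.png');pickle.dump(c,open('t7.pkl','wb'))
c=grab_frame('scene');save(cv2.resize(c['frame'][140:260,200:340],None,fx=5,fy=5,interpolation=cv2.INTER_CUBIC),'s8c.png');pickle.dump(c,open('s4.pkl','wb'))
E
```

```text
t 10.1 tip in cradle [-49.2  96.5 106. ] toolz cradle [ 0.345  0.005 -0.939] tooly [ 0.002 -1.    -0.005] F [-0.3 -0.   1.1] q [ 0.51  0.56 -0.59  2.11 -0.09  0.6   0.2 ] w -0.0001
```

View pics/s8c.png

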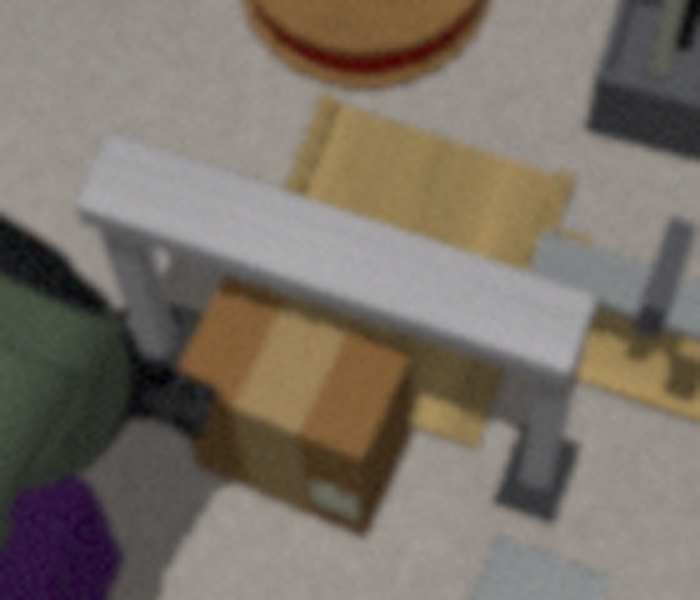

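View pics/t8c.png

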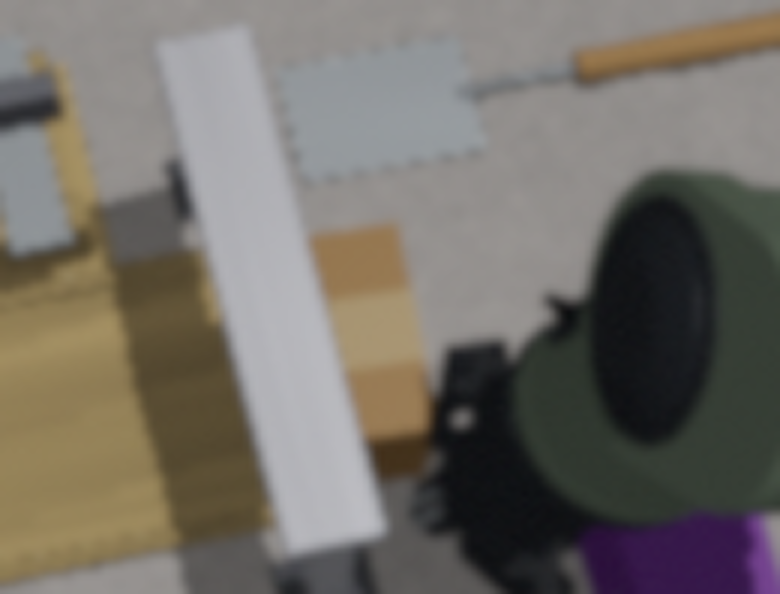

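Emit:
move_arm([
  [[4,0.5,0],[0,0,0]],
  [[8,1,0],[0,0,0]],
  [[12,1.5,0],[0,0,0]],
  [[16,2,0],[0,0,0]],
  [[16,2,0],[0,0,0]],
])

```text
clock: 10.82
position: [0.4574, 0.0176, 0.1314]
tool_rot: [-3.141, -0.35, 1.702]
force: [-1.3, -1.7, 4.3]
grip_width: 0.0002
```

```bash
cat > look.py <<'E'
from plan import *
import sys
n=sys.argv[1]
now()
c=grab_frame('top');a=cv2.resize(c['frame'][150:260,230:360],None,fx=6,fy=5.4,interpolation=cv2.INTER_CUBIC);pickle.dump(c,open('t7.pkl','wb'))
save(a,'t%sc.png'%n)
c=grab_frame('scene');save(cv2.resize(c['frame'][140:260,200:340],None,fx=5,fy=5,interpolation=cv2.INTER_CUBIC),'s%sc.png'%n);pickle.dump(c,open('s4.pkl','wb'))
E
python3 look.py 9
```

```text
t 10.825 tip in cradle [-50.5  79.3 107.9] toolz cradle [ 0.343  0.    -0.939] tooly [ 0. -1. -0.] F [-1.5  1.5  4.3] q [ 0.49  0.58 -0.58  2.07 -0.08  0.62  0.18] w 0.0002
```

View pics/s9c.png

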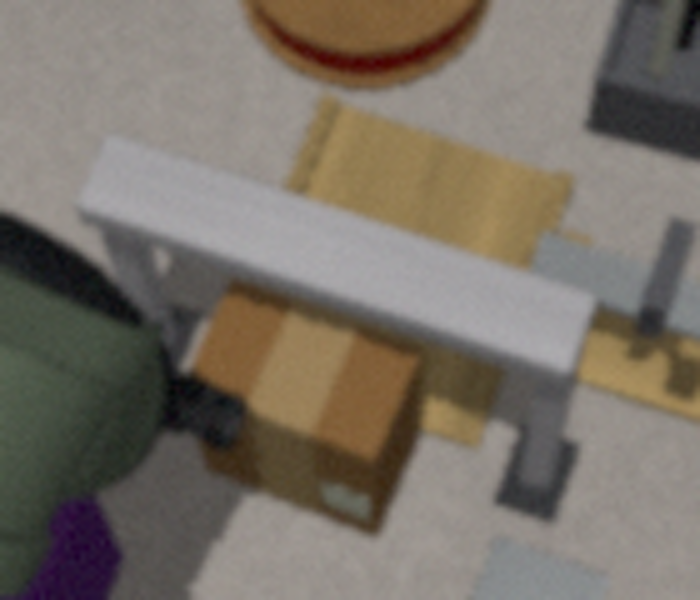

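Emit:
move_arm([
  [[0,0,4],[0,0,0]],
  [[3,0.4,4],[0,0,0]],
  [[6,0.8,4],[0,0,0]],
  [[8,1,4],[0,0,0]],
  [[8,1,4],[0,0,0]],
])

```text
clock: 11.55
position: [0.4651, 0.0186, 0.1352]
tool_rot: [-3.141, -0.35, 1.702]
force: [-2.8, -1.1, 2.7]
grip_width: -0.0001
```

```bash
python3 look.py 10
```

```text
t 11.55 tip in cradle [-50.5  71.5 111.7] toolz cradle [ 0.343  0.001 -0.939] tooly [ 0.    -1.    -0.001] F [-0.8  2.9  2.7] q [ 0.49  0.58 -0.58  2.05 -0.08  0.64  0.18] w -0.0001
```

View pics/s10c.png

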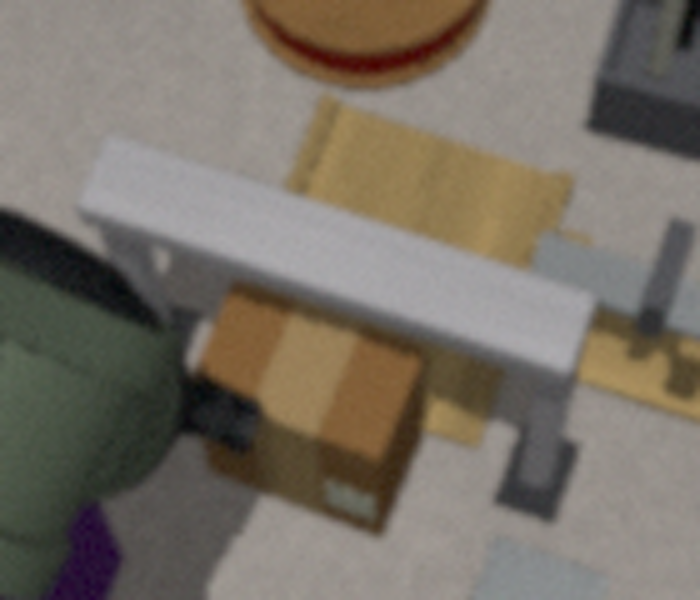

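View pics/t10c.png

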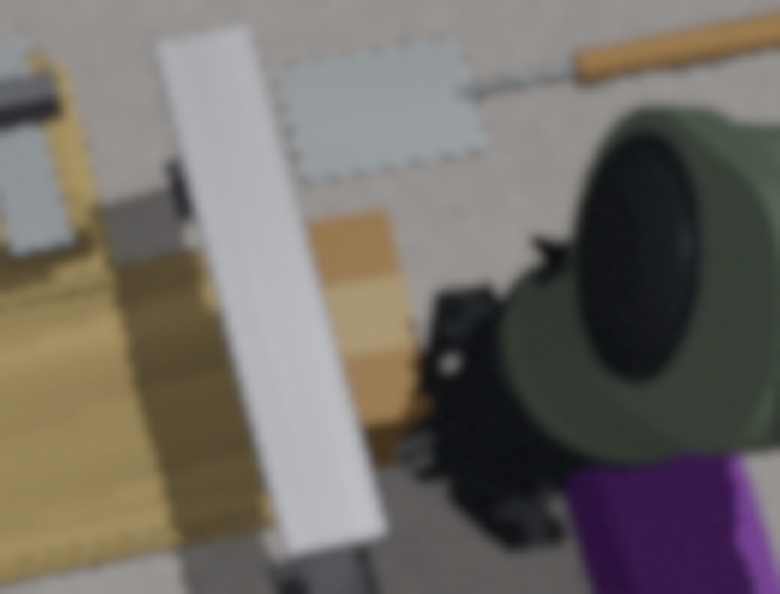

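```bash
python3 - <<'E'
from cf2 import *
sp=list(zip([(235,287),(424,356),(382,460),(210,472),(382,533)],[(30,50,75),(30,-50,75),(-30,-50,75),(-30,50,-75),(-30,-50,-75)]))
tp=list(zip([(388,211),(422,415)],[(-30,-50,75),(-30,50,75)]))
two(sp,tp);two(sp,[])
E
```

```text
carton [-30.3   5.7] yaw -0.042
[[0.1, -2.1], [0.4, -1.1], [-0.7, 0.2], [-0.1, -0.2], [-0.3, 1.2], [-0.4, -0.6], [1.6, -0.5]]
carton [-31.3   5.1] yaw -0.021
[[-0.2, -1.4], [0.4, -1.2], [-0.3, 0.4], [-0.0, 0.6], [0.1, 1.4]]
```

Emit:
move_arm([
  [[2.5,0.3,0],[0,0,0]],
  [[5,0.6,0],[0,0,0]],
  [[5,0.6,0],[0,0,0]],
  [[-8,-1,0],[0,0,0]],
  [[-22,-3,2],[0,0,0]],
  [[-24,-3,45],[0,0,0]],
  [[-24,-10,95],[0,0,0]],
  [[-10,-40,100],[0,0,0]],
  [[5,-80,100],[0,0,0]],
  [[5,-80,100],[0,0,0]],
])

```text
clock: 12.9
position: [0.47, -0.064, 0.2351]
tool_rot: [-3.141, -0.349, 1.698]
force: [0.2, 0.3, -1.0]
grip_width: -0.0003
```

```bash
python3 look.py 11; python3 - <<'E'
from plan import *
rel((-125,0,190),np.radians(25));rel((-125,0,25),np.radians(25));
E
```

```text
t 12.9 tip in cradle [-133.2   77.4  211.6] toolz cradle [ 0.342 -0.001 -0.94 ] tooly [-0.004 -1.    -0.   ] F [ 0.3 -0.3 -1. ] q [ 0.67  0.45 -0.6   1.91 -0.12  0.94  0.31] w -0.0003
shift [ 76.7  13.4 -22.5] rotvec [0.086 0.01  0.   ]
shift [  76.7   13.4 -187.5] rotvec [0.086 0.01  0.   ]
```

View pics/s11c.png

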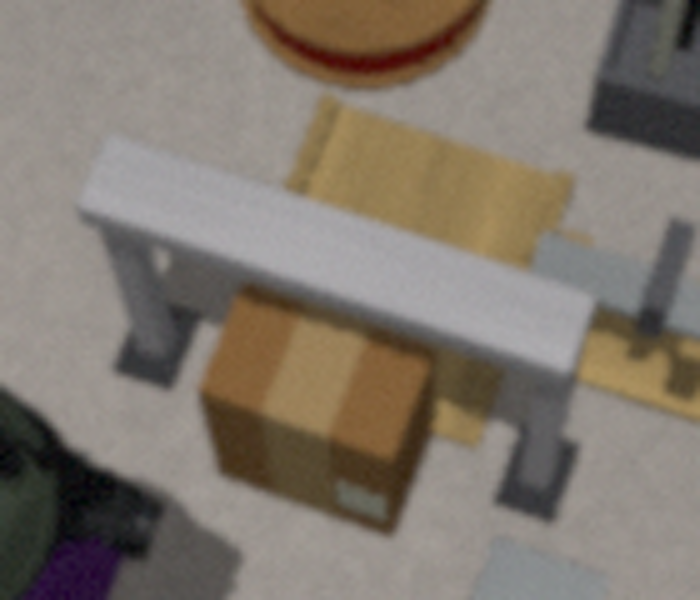

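View pics/t11c.png

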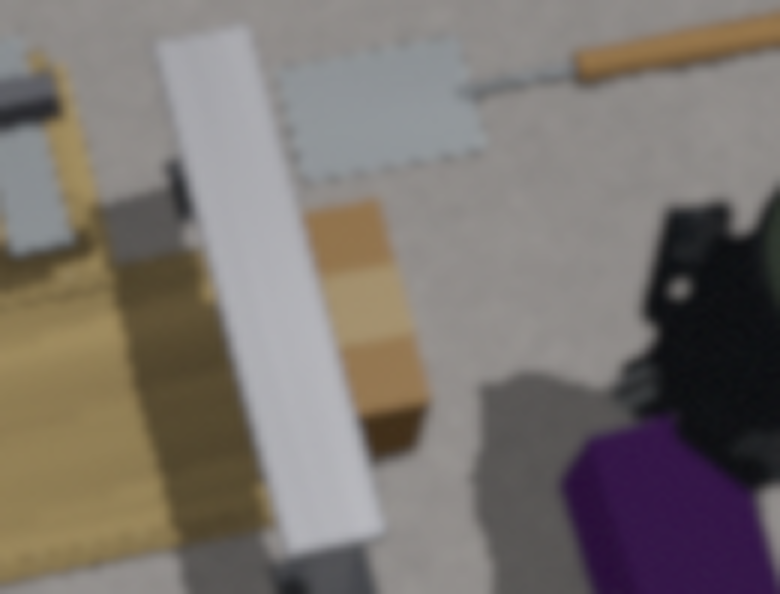

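```bash
python3 - <<'E'
from cf2 import *
sp=list(zip([(243,289),(436,353),(203,390),(392,462),(222,473),(390,533)],[(30,50,75),(30,-50,75),(-30,50,75),(-30,-50,75),(-30,50,-75),(-30,-50,-75)]))
tp=list(zip([(380,200),(428,405),(418,443)],[(-30,-50,75),(-30,50,75),(-30,50,-75)]))
two(sp,tp);two(sp,[])
E
```

```text
carton [-29.8   0.2] yaw -0.02
[[0.3, -1.7], [0.1, -0.5], [-1.2, -0.0], [-0.1, 0.0], [-0.5, 0.5], [0.4, 1.5], [-0.2, -0.7], [0.3, -1.0], [-0.4, 1.4]]
carton [-29.7  -0.1] yaw -0.017
[[0.3, -1.7], [0.2, -0.6], [-1.1, 0.1], [0.1, 0.0], [-0.4, 0.6], [0.6, 1.4]]
```

Emit:
move_arm([
  [[25,4,-5],[0.03,0,0]],
  [[55,9,-15],[0.06,0,0]],
  [[77,13,-40],[0.086,0.01,0]],
  [[77,13,-95],[0.086,0.01,0]],
  [[77,13,-145],[0.086,0.01,0]],
  [[77,13,-187],[0.086,0.01,0]],
  [[77,13,-187],[0.086,0.01,0]],
  [[74,33,-187],[0.086,0.01,0]],
  [[72,52,-187],[0.086,0.01,0]],
  [[71,57,-187],[0.086,0.01,0]],
  [[71,57,-187],[0.086,0.01,0]],
], jaw=60)

```text
clock: 14.38
position: [0.5412, -0.004, 0.0489]
tool_rot: [3.14, -0.436, 1.704]
force: [-1.1, 0.4, -0.2]
grip_width: 0.0602
```

```bash
python3 - <<'E'
from plan import *
now();rel((-64,0,25),np.radians(25))
E
```

```text
t 14.375 tip in cradle [-81.   -1.1  26.2] toolz cradle [ 0.422 -0.001 -0.907] tooly [ 0.001 -1.     0.002] F [ 0.5  1.  -0.2] q [ 0.5   0.84 -0.54  1.85 -0.05  0.63  0.28] w 0.0602
shift [-3.2 16.7 -1.2] rotvec [ 0.     0.002 -0.001]
```

Emit:
move_arm([
  [[-1,5,-1],[0,0,0]],
  [[-2,10,-1],[0,0,0]],
  [[-2,13,-1],[0,0,0]],
  [[-2,15,-1],[0,0,0]],
  [[-2,17,-1],[0,0,0]],
  [[-2,17,-1],[0,0,0]],
])

```text
clock: 15.12
position: [0.5393, 0.0112, 0.0472]
tool_rot: [3.14, -0.435, 1.702]
force: [-1.2, -9.3, 2.9]
grip_width: 0.0601
```

```bash
python3 look.py 12
```

```text
t 15.125 tip in cradle [-65.7  -1.1  24.5] toolz cradle [ 0.421 -0.001 -0.907] tooly [-0.001 -1.     0.001] F [-9.   2.4  2.9] q [ 0.48  0.84 -0.54  1.87 -0.06  0.61  0.26] w 0.0601
```

View pics/s12c.png

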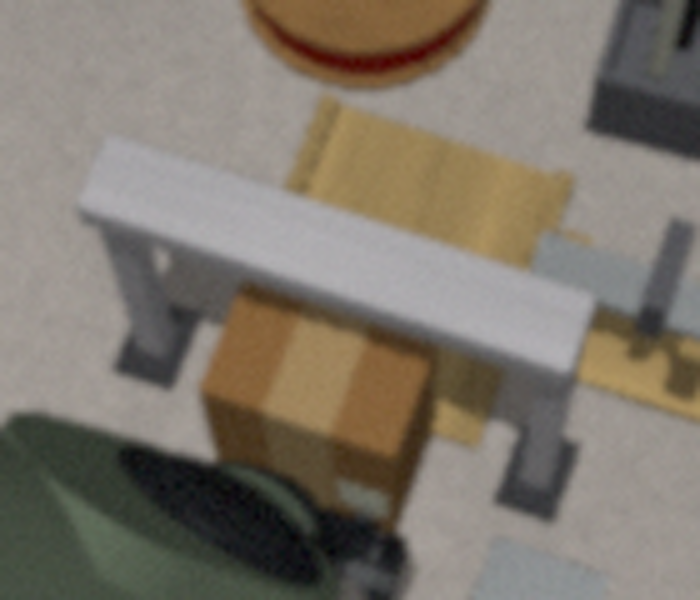

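View pics/t12c.png

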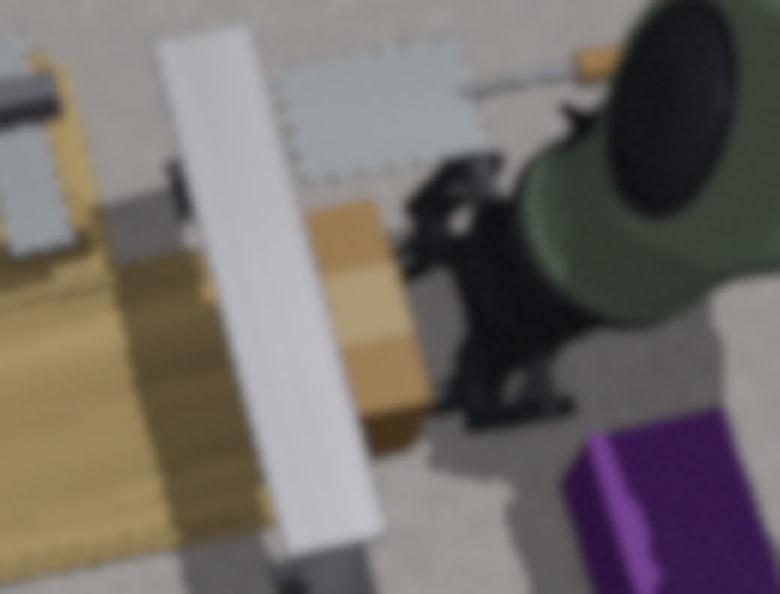

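```bash
python3 - <<'E'
from plan import *
rel((-120,0,122),np.radians(57));rel((-120,0,122),np.radians(40));rel((-120,0,60),np.radians(25))
E
```

```text
shift [  7.4 -64.4  88.4] rotvec [0.555 0.074 0.001]
shift [  6.7 -59.5  94. ] rotvec [0.261 0.035 0.001]
shift [  6.  -54.1  35.5] rotvec [0.001 0.001 0.001]
```

Emit:
move_arm([
  [[2,-20,0],[0,0,0]],
  [[6,-54,15],[0,0,0]],
  [[6,-56,50],[0.1,0.013,0]],
  [[7,-60,88],[0.26,0.035,0]],
  [[7,-62,90],[0.4,0.053,0]],
  [[7,-64,88],[0.555,0.074,0]],
  [[7,-64,88],[0.555,0.074,0]],
  [[7,-64,88],[0.555,0.074,0]],
])

```text
clock: 16.23
position: [0.5462, -0.0512, 0.1357]
tool_rot: [3.14, -0.994, 1.704]
force: [0.2, -0.3, 0.5]
grip_width: 0.06
```

```bash
python3 look.py 13;python3 - <<'E'
from plan import *
rel((-66,0,122),np.radians(57));rel((0,0,124),np.radians(57))
c=grab_frame('top');save(cv2.resize(c['frame'],None,fx=1.4,fy=1.4),'t13.png')
E
```

```text
t 16.225 tip in cradle [-118.     0.2  122.1] toolz cradle [ 0.838 -0.    -0.546] tooly [ 0.    -1.     0.001] F [-0.3 -0.2  0.5] q [ 0.86  1.03 -0.77  1.62 -0.29  1.12  0.57] w 0.06
shift [-6.8 51.  -0.8] rotvec [ 0.001  0.002 -0.002]
shift [-15.4 116.4   1.2] rotvec [ 0.001  0.002 -0.002]
```

View pics/t13.png

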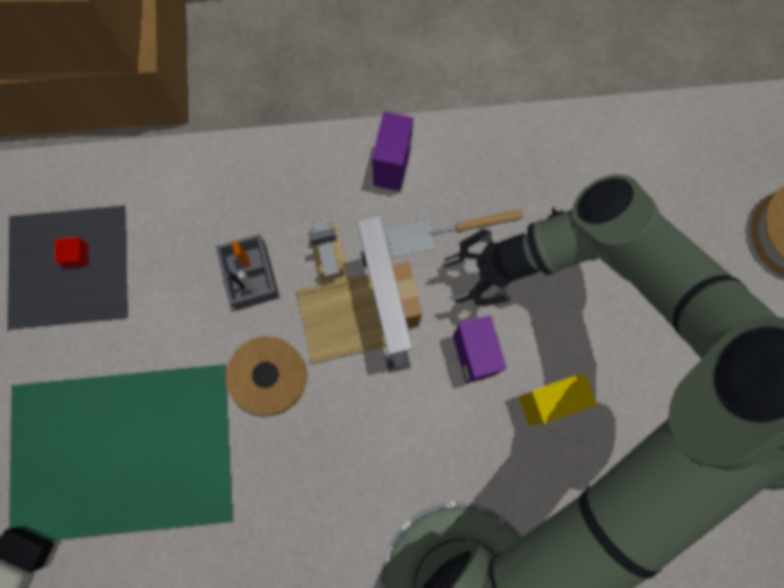

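View pics/s13c.png

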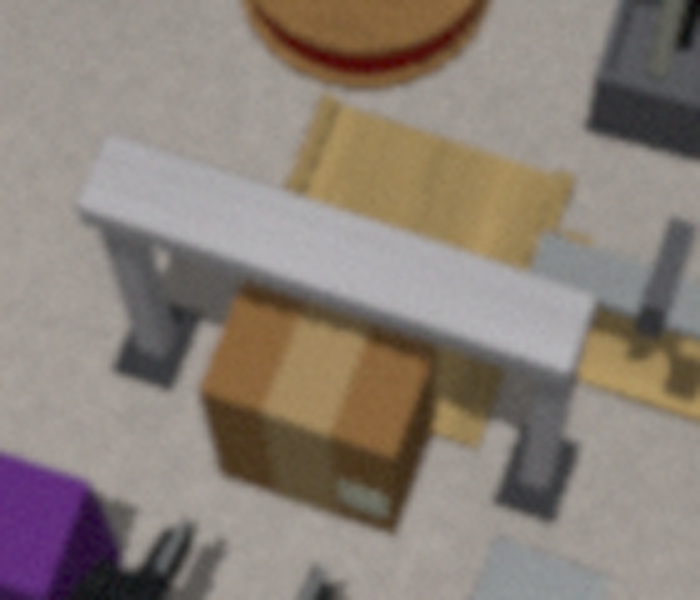

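Emit:
move_arm([
  [[-3,22,0],[0,0,0]],
  [[-6,42,0],[0,0,0]],
  [[-7,50,0],[0,0,0]],
  [[-7,55,0],[0,0,0]],
  [[-8,60,0],[0,0,0]],
  [[-8,65,0],[0,0,0]],
  [[-9,70,0],[0,0,0]],
  [[-10,75,0],[0,0,0]],
  [[-10,75,0],[0,0,0]],
])

```text
clock: 17.5
position: [0.5359, 0.024, 0.1353]
tool_rot: [3.141, -0.996, 1.702]
force: [0.5, -1.6, -0.1]
grip_width: 0.0597
```

```bash
python3 look.py 14
```

```text
t 17.5 tip in cradle [-42.1   0.6 121.7] toolz cradle [ 0.84   0.    -0.543] tooly [ 0. -1.  0.] F [-1.7 -0.3 -0.1] q [ 0.81  1.01 -0.81  1.73 -0.33  0.98  0.54] w 0.0597
```

View pics/s14c.png

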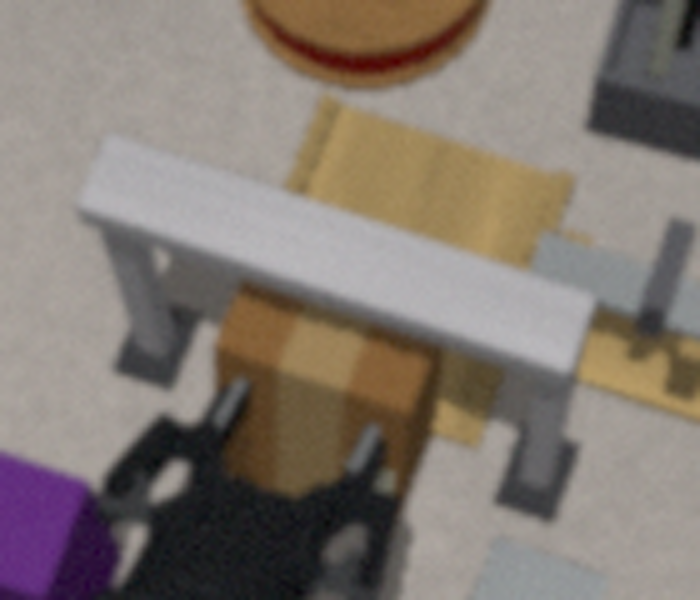

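View pics/t14c.png

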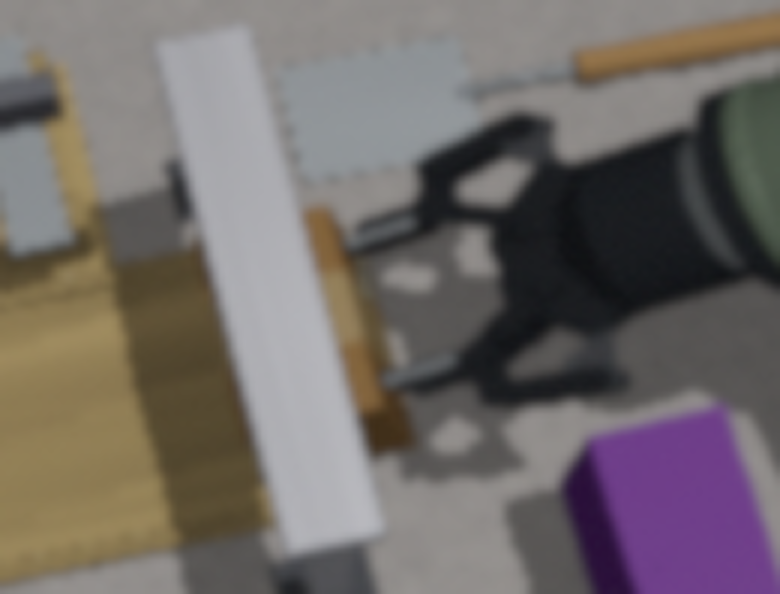

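Emit:
move_arm([
  [[0,4,0],[0,0,0]],
  [[-1,8,0],[0,0,0]],
  [[-1.5,12,0],[0,0,0]],
  [[-2,16,0],[0,0,0]],
  [[-2.5,20,0],[0,0,0]],
  [[-3,23,0],[0,0,0]],
  [[-3.5,26,0],[0,0,0]],
  [[-4,29,0],[0,0,0]],
  [[-4,32,0],[0,0,0]],
  [[-4,32,0],[0,0,0]],
])

```text
clock: 18.85
position: [0.5321, 0.0559, 0.1353]
tool_rot: [3.141, -0.996, 1.702]
force: [-0.3, 0.5, 0.1]
grip_width: 0.0598
```

```bash
python3 look.py 15
```

```text
t 18.85 tip in cradle [-10.    0.2 121.7] toolz cradle [ 0.84   0.    -0.543] tooly [ 0. -1.  0.] F [0.6 0.2 0.1] q [ 0.78  1.   -0.83  1.77 -0.35  0.91  0.53] w 0.0598
```

View pics/s15c.png

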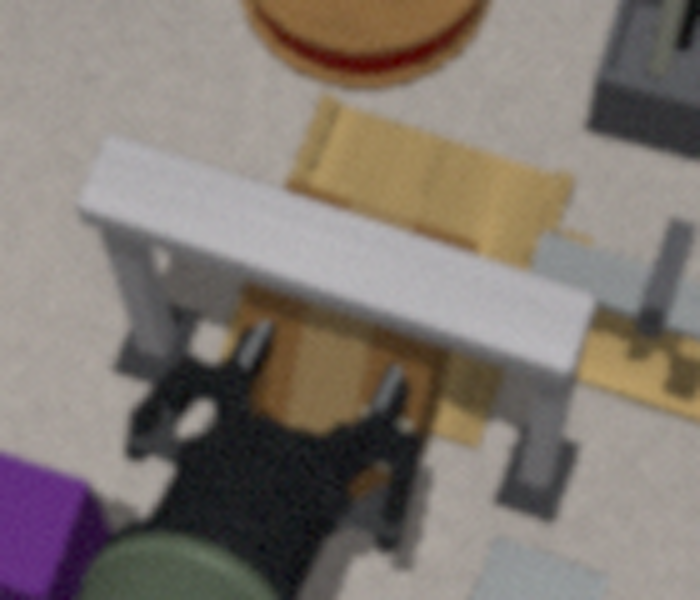

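View pics/t15c.png

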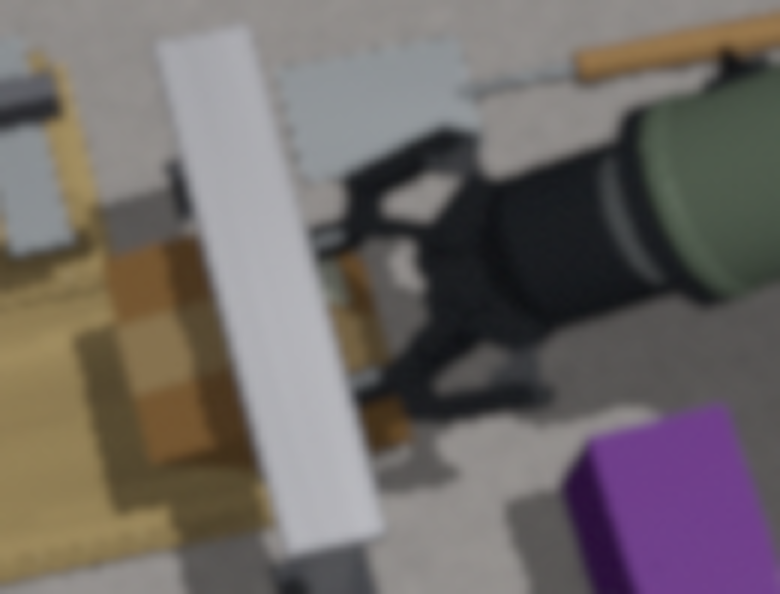

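Emit:
move_arm([
  [[0,0,0],[0,0,0]],
  [[2,-15,0],[0,0,0]],
  [[6,-50,0],[0,0,0]],
  [[11,-90,15],[0,0,0]],
  [[15,-130,60],[-0.15,-0.02,0]],
  [[15,-140,110],[-0.3,-0.04,0]],
  [[15,-140,140],[-0.45,-0.06,0]],
])

```text
clock: 19.82
position: [0.5477, -0.0868, 0.2779]
tool_rot: [3.138, -0.536, 1.7]
force: [-0.0, 0.4, -1.3]
grip_width: 0.0602
```

```bash
python3 look.py 16; python3 - <<'E'
from plan import *
t=pickle.load(open('t7.pkl','rb'));save(cv2.resize(t['frame'][130:280,190:390],None,fx=4,fy=4,interpolation=cv2.INTER_CUBIC),'t16d.png')
E
```

```text
t 19.825 tip in cradle [-161.7    3.3  256.4] toolz cradle [ 0.511 -0.004 -0.86 ] tooly [-0.003 -1.     0.003] F [ 0.4 -0.  -1.3] q [ 0.77  0.61 -0.7   1.62 -0.15  1.18  0.33] w 0.0602
```

View pics/s16c.png

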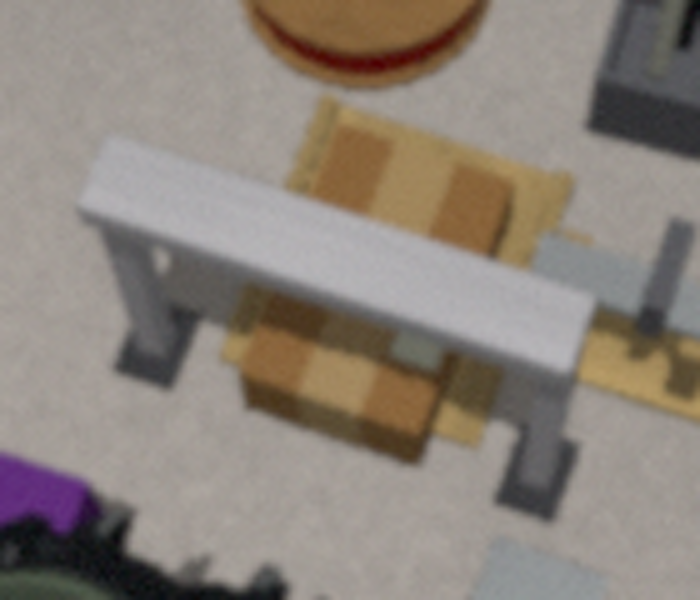

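View pics/t16d.png

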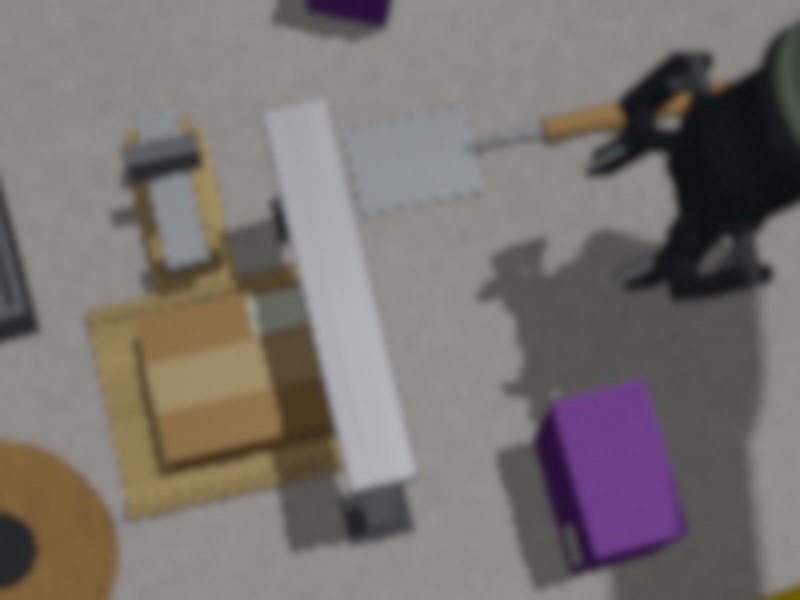

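```bash
cat > lf.py <<'E'
from cfit import *
s=pickle.load(open('s4.pkl','rb'));t=pickle.load(open('t7.pkl','rb'))
L=[(s,(345,127),(75,50,30)),(s,(512,180),(75,-50,30)),(s,(246,378),(-75,50,30)),(s,(428,430),(-75,-50,30)),(s,(420,464),(-75,-50,-30)),(s,(247,405),(-75,50,-30))]
L=[(c,(200+(x+.5)/5-.5,140+(y+.5)/5-.5),q) for c,(x,y),q in L]
M=[(t,(138,337),(75,-50,30)),(t,(162,464),(75,50,30))]
L+=[(c,(190+(x+.5)/4-.5,130+(y+.5)/4-.5),q) for c,(x,y),q in M]
f=lambda p:np.concatenate([proj(c,W(p[:3],q,p[3]))-u for c,u,q in L])
for free in (0,1):
    g=lambda p:f(p) if free else f([*p[:3],.038])
    r=least_squares(g,[*K[:3],.038],loss='soft_l1'); print(np.round(toC([*r.x[:2],r.x[3]]),1),r.x[2]-C[2]); print(np.round(r.fun.reshape(-1,2),1).tolist())
E
python3 lf.py; python3 - <<'E'
from plan import *
# bolt grip check
for f,n in (('s4.pkl','scene'),('t7.pkl','top')):
    c=pickle.load(open(f,'rb'))
    for r in outline_of('bolt_grip',n)[:1]: print(n,r['score'],r['pixel'],[np.round(toC(onplane(c,r['pixel'],z))) for z in (.088,.11,.133)])
    print([ (y,np.round(proj(c,toW(85,y,133)/1000))) for y in (-153,-146,-136)])
rel((-90,-190,250),0);rel((88,-185,250),0);rel((88,-185,97),0)
E
```

```text
[55.8  0.3 38. ] 0.023096533618558457
[[-1.8, -1.0], [0.4, -0.6], [-1.0, -0.9], [-0.7, 0.6], [0.7, 0.3], [0.2, 0.7], [-1.7, -4.2], [0.9, -0.2]]
[60.   1.5 23. ] 0.019005951920406217
[[-1.4, -0.2], [0.3, 0.2], [-0.6, -0.7], [-0.8, 0.7], [0.6, 0.3], [0.6, 0.7], [-2.4, -2.4], [-0.1, 1.2]]
scene 0.66 [331.4, 195.1] [array([  96., -138.,   88.]), array([  87., -139.,  110.]), array([  78., -139.,  133.])]
[(-153, array([338., 194.])), (-146, array([335., 194.])), (-136, array([331., 192.]))]
top 0.86 [226.4, 175.9] [array([ 101., -132.,   88.]), array([ 100., -126.,  110.]), array([ 100., -119.,  133.])]
[(-153, array([229., 162.])), (-146, array([230., 165.])), (-136, array([231., 169.]))]
shift [181.2 107.1  -1.2] rotvec [-0.536 -0.069 -0.001]
shift [153.  282.9  -1.2] rotvec [-0.536 -0.069 -0.001]
shift [ 153.   282.9 -154.2] rotvec [-0.536 -0.069 -0.001]
```

Emit:
move_arm([
  [[25,5,20],[-0.05,-0.01,0]],
  [[70,30,40],[-0.15,-0.02,0]],
  [[120,60,50],[-0.25,-0.03,0]],
  [[165,95,50],[-0.35,-0.045,0]],
  [[178,140,50],[-0.45,-0.06,0]],
  [[172,190,50],[-0.536,-0.069,0]],
  [[163,240,50],[-0.536,-0.069,0]],
  [[153,283,30],[-0.536,-0.069,0]],
  [[153,283,-20],[-0.536,-0.069,0]],
  [[153,283,-75],[-0.536,-0.069,0]],
  [[153,283,-75],[-0.536,-0.069,0]],
], jaw=0)

```text
clock: 21.4
position: [0.6983, 0.1964, 0.1946]
tool_rot: [-3.131, -0.0, 1.701]
force: [0.8, 0.4, 1.7]
grip_width: -0.0001
```

```bash
python3 - <<'E'
from plan import *
now(); rel((88,-185,98),0); rel((88,-165,98),0)
for n in('top','scene'):
    c=grab_frame(n);save(cv2.resize(c['frame'][100:290,160:400],None,fx=3.3,fy=3.1,interpolation=cv2.INTER_CUBIC),'%s17.png'%n)
E
```

```text
t 21.4 tip in cradle [  86.6 -182.7  169.6] toolz cradle [ 0.     0.011 -1.   ] tooly [-0.001 -1.    -0.011] F [ 0.3 -0.9  1.7] q [-0.1   0.79 -0.46  1.32  0.35  1.12 -0.47] w -0.0001
shift [  1.8   1.6 -71.6] rotvec [ 0.001 -0.011  0.001]
shift [-18.   -1.  -71.6] rotvec [ 0.001 -0.011  0.001]
```

View pics/top17.png

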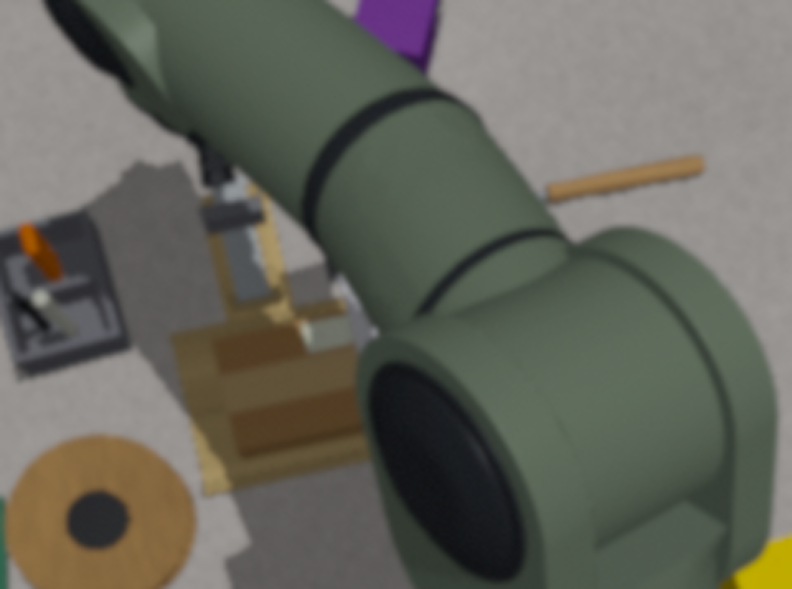

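View pics/scene17.png

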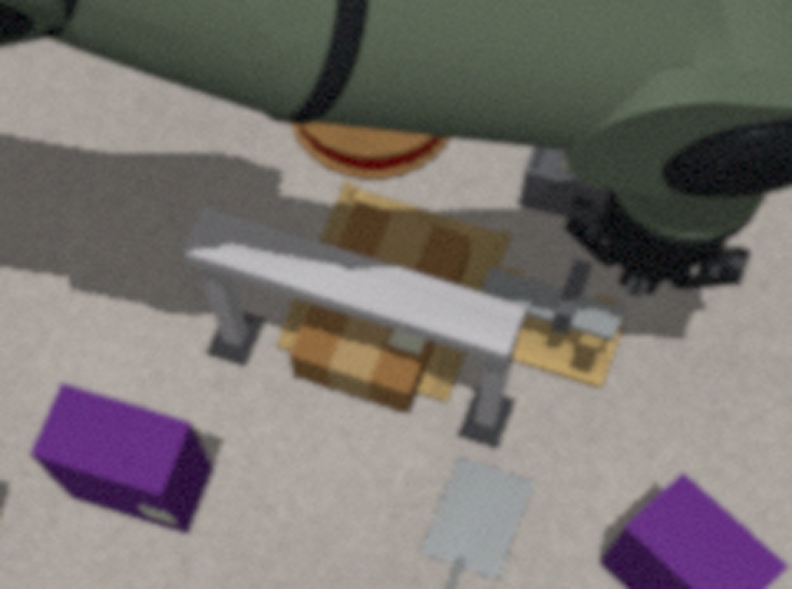

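Emit:
move_arm([
  [[2,2,-35],[0,-0.011,0]],
  [[2,2,-71],[0,-0.011,0]],
  [[2,2,-71],[0,-0.011,0]],
  [[-8,0,-71],[0,-0.011,0]],
  [[-18,-1,-71],[0,-0.011,0]],
  [[-28,-2,-71],[0,-0.011,0]],
  [[-38,-4,-71],[0,-0.011,0]],
  [[-38,-4,-71],[0,-0.011,0]],
])

```text
clock: 22.5
position: [0.6615, 0.1945, 0.1297]
tool_rot: [3.132, -0.0, 1.702]
force: [0.3, 0.1, -0.5]
grip_width: 0.0004
```

```bash
python3 - <<'E'
from plan import *
now(); rel((88,-110,98),0)
c=grab_frame('scene');save(cv2.resize(c['frame'][100:290,160:400],None,fx=3.3,fy=3.1,interpolation=cv2.INTER_CUBIC),'scene18.png')
E
```

```text
t 22.5 tip in cradle [  89.5 -146.4  104.7] toolz cradle [ 0.   -0.01 -1.  ] tooly [ 0.   -1.    0.01] F [ 0.  -0.3 -0.5] q [-0.1   0.79 -0.44  1.5   0.39  0.93 -0.54] w 0.0004
shift [-35.7  -6.2  -6.7] rotvec [-0.001  0.01  -0.   ]
```

View pics/scene18.png

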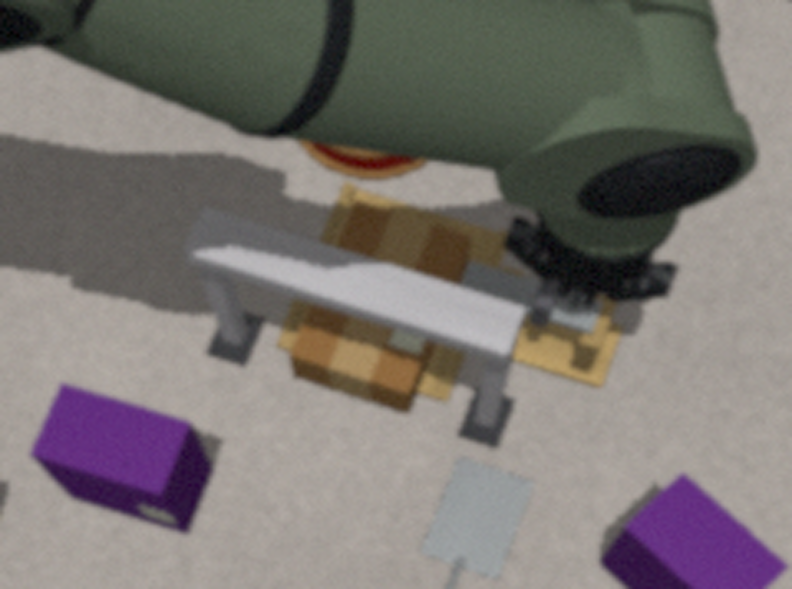

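Emit:
move_arm([
  [[-7,-1,0],[0,0,0]],
  [[-14,-2,0],[0,0,0]],
  [[-20,-3,0],[0,0,0]],
  [[-26,-4,0],[0,0,0]],
  [[-31,-4,0],[0,0,0]],
  [[-35,-5,0],[0,0,0]],
  [[-35,-5,0],[0,0,0]],
])

```text
clock: 23.42
position: [0.6267, 0.1895, 0.1292]
tool_rot: [3.132, -0.0, 1.702]
force: [-0.3, -0.5, 0.1]
grip_width: 0.0
```

```bash
python3 - <<'E'
from plan import *
now()
c=grab_frame('scene');save(cv2.resize(c['frame'][100:290,160:400],None,fx=3.3,fy=3.1,interpolation=cv2.INTER_CUBIC),'scene19.png')
E
```

```text
t 23.425 tip in cradle [  89.2 -111.3  104.2] toolz cradle [ 0.    -0.009 -1.   ] tooly [ 0.    -1.     0.009] F [-0.4  0.4  0.1] q [-0.1   0.74 -0.45  1.61  0.39  0.87 -0.57] w 0.0
```

View pics/scene19.png

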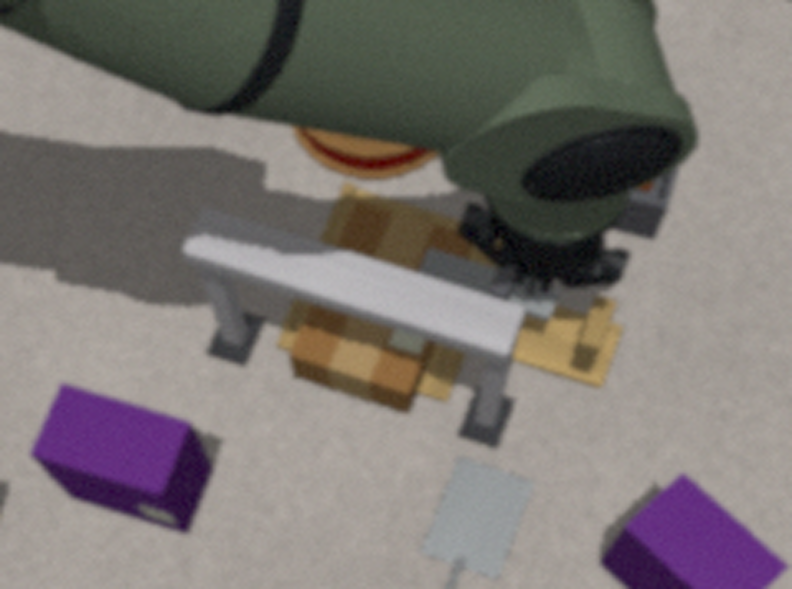

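Bolt is sliding in over the carton. I push the last few millimetres to the end stop, watching the force.

Emit:
move_arm([
  [[-3,-0.5,0],[0,0,0]],
  [[-6,-1,0],[0,0,0]],
  [[-8,-1,0],[0,0,0]],
  [[-8,-1,0],[0,0,0]],
])

```text
clock: 23.98
position: [0.6218, 0.1888, 0.1296]
tool_rot: [3.126, -0.002, 1.701]
force: [23.1, 4.5, -14.2]
grip_width: -0.0002
```

```bash
python3 - <<'E'
from plan import *
now()
E
```

```text
t 23.975 tip in cradle [  89.1 -106.6  104.6] toolz cradle [ 0.002 -0.016 -1.   ] tooly [-0.001 -1.     0.016] F [  1.5 -23.4 -14.2] q [-0.1   0.73 -0.45  1.63  0.4   0.86 -0.57] w -0.0002
```

Emit:
move_arm([
  [[8,1,0],[0,0,0]],
  [[25,3,0],[0,0,0]],
  [[45,6,15],[0,0,0]],
  [[50,7,65],[0,0,0]],
  [[60,8,120],[0,0,0]],
  [[90,10,170],[0,0,0]],
  [[90,60,220],[0,0,0]],
  [[90,110,220],[0,0,0]],
  [[80,160,220],[0,0,0]],
  [[80,180,220],[0,0,0]],
  [[80,180,220],[0,0,0]],
])

```text
clock: 25.35
position: [0.698, 0.3706, 0.3484]
tool_rot: [3.133, -0.001, 1.705]
force: [-0.1, -0.1, -0.6]
grip_width: -0.0001
```

```bash
python3 - <<'E'
from plan import *
now()
for n in('top','scene'):
    c=grab_frame(n);pickle.dump(c,open(n+'20.pkl','wb'));save(cv2.resize(c['frame'][100:290,160:400],None,fx=3.3,fy=3.1,interpolation=cv2.INTER_CUBIC),'%s20.png'%n)
    for r in outline_of('bolt_grip',n)[:1]: print(n,r['score'],r['pixel'],[np.round(toC(onplane(c,r['pixel'],z))) for z in (.088,.11,.133)])
    print([np.round(proj(c,toW(85,y,z)/1000)) for y,z in ((-86,133),(-18,88))])
E
```

```text
t 25.35 tip in cradle [ 259.4 -205.7  323.4] toolz cradle [ 0.001 -0.008 -1.   ] tooly [ 0.003 -1.     0.008] F [-0.1  0.1 -0.6] q [-0.37  0.79 -0.47  0.9   0.33  1.5  -0.6 ] w -0.0001
[array([235., 187.]), array([241., 215.])]
scene 0.62 [310.8, 187.4] [array([ 98., -82.,  88.]), array([ 89., -83., 110.]), array([ 80., -85., 133.])]
[array([312., 186.]), array([286., 184.])]
```

View pics/scene20.png

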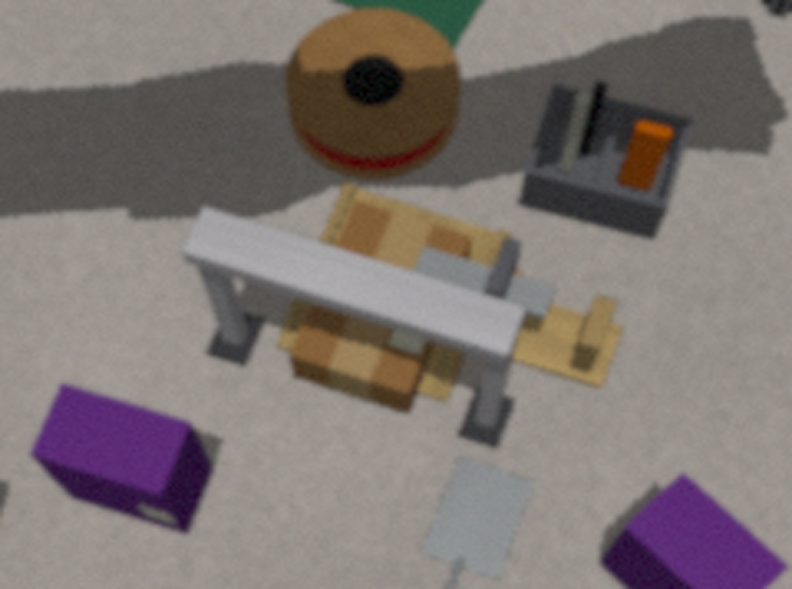

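View pics/top20.png

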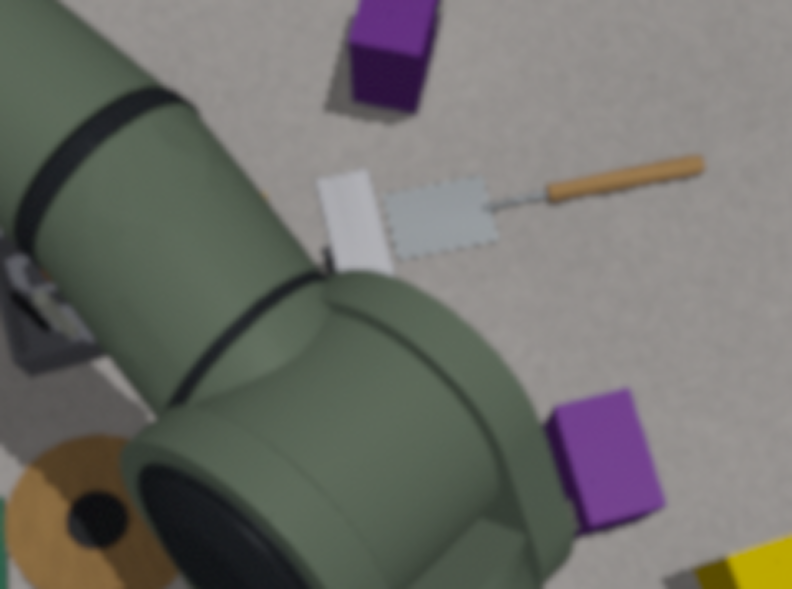

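```bash
python3 - <<'E'
from plan import *
a=pickle.load(open('scene0.pkl','rb'))['frame'];b=pickle.load(open('scene20.pkl','rb'))['frame']
for l in('spool','scraper','caddy'):
    r=outline_of(l,'scene'); print(l,[(x['pixel'],round(x['score'],2)) for x in r[:1]])
g=lambda i:cv2.cvtColor(i,cv2.COLOR_RGB2GRAY).astype(np.float32)
for n,(x0,y0,x1,y1) in dict(spool=(240,95,305,165),caddy=(312,120,375,180),scraper=(265,245,325,360)).items():
    print(n,cv2.phaseCorrelate(g(a)[y0:y1,x0:x1].copy(),g(b)[y0:y1,x0:x1].copy()))
job_done()
E
```

```text
spool [([270.6, 131.0], 0.87)]
scraper [([300.0, 271.7], 0.77)]
caddy [([344.6, 148.7], 0.87)]
spool ((-0.07090737592695717, -0.10984474771230879), 0.67840925604105)
caddy ((0.08717597176037017, 0.23911791940591343), 0.6918085118134817)
scraper ((0.05176304284638178, -0.14483331387075538), 0.5245925487412346)
the job is handed in; nothing more can be done
```

The carton now lies flat on the bed between the side lips, the bolt is fully in over it, and the job is handed in after about 25 s.

**What I did:**
- I pushed the carton square and butted its foot against the front edge.
- Before tipping, it sat about 11 mm off the middle line. A sideways nudge overshot to about 12 mm on the other side, so I nudged it back to about 0 mm.
- I then pushed it against the edge again (9 N) and pushed its top over from behind with a tilted hand.
- Finally I pushed the bolt in with the closed fingers until it hit its end stop (23 N).

**Last checks:**
- **Carton:** it lies at y ≈ 0 mm and is turned about 0.02 rad. Its centre is at x ≈ 56–60 mm, so its foot end overhangs the front edge by roughly 15–19 mm. I expected about 8 mm, and the camera fit is only good to a few millimetres. With height left free, one fit put its centre at 23 mm instead of 38 mm. I put that down to the poor fit, because the pictures show it flat.
- **Bolt:** its grip measured at y ≈ -84 mm, against -86 mm for fully in. Only the scene camera could see it; the arm blocked the top view.
- **Bystanders:** the spool, scraper and caddy moved less than 0.3 pixel between the first and last pictures.
- **Light bar:** it looks unmoved, and none of the force readings at the end of each move suggested the bar was touched.
- **Hand pressure:** during the second sideways nudge, the hand pressed on the carton's top edge with about 4 N; I raised it 4 mm and carried on.

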